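Set and lock the index head

TASK

Roll the index wheel by its knurled rim, click by click, until the red mark stands at the brass pointers, and let it rest there. Then fetch the yellow-tabbed lock pin from its plywood holder and push it fully home through the cheek, the wheel's red-ringed hole and the far cheek, from the side away from the wooden spindle, so that the wheel is locked at its mark, and let go. Leave the other things on the bench where they are.

Things in the scene. Friction and masses are not known exactly. Their poses are not given: they have to be found in the camera images.
- index_wheel (a joint): Turn of the index wheel, rad. 0: red rim mark at the top, at the brass pointers, and the lock hole in line with the cheeks' holes. Rolling the top of the rim away, to +x of the head, lowers it. 16 clicks a turn: clicks lie at multiples of 0.3927 rad (18 mm at the rim); let go, it settles on the nearest. Stops at -0.95 and 2.6. Starts 2 to 5 clicks above 0. 1 to 3 N along the rim rolls it.
- index_head: Green device fixed to the bench; origin under its centre. Base 130 (x) x 64 (y) x 8 mm; two cheeks, 10 mm thick, 92 mm long in x, outer faces at y = -21 and +21 mm, tops 90 mm above the bench (60 mm long in x there), a brass pointer on each. The index wheel turns between them; its axle runs along y, 55 mm up. A wooden spindle 28 mm thick on the axle sticks out to y = +83 mm.
- wheel_top (a point): Highest point of the wheel's knurled rim, mid-width, 101.5 mm above the bench (11 mm above the cheeks). Fixed to the head, does not turn; axes as the head's: x is the way the rim's top rolls, y along the axle. Steel wheel 93 mm in diameter, 14 mm wide; 32 ribs 1.5 mm high round the rim, two a click; a white line at each click and one red mark; one lock hole ringed in red.
- bore (a point): Centre of the lock hole's mouth in the outer face of the -y cheek, 28 mm towards -x from the axle, 55 mm above the bench; axes as the head's. The pin goes in here along +y: cheek (round hole 15 mm, 10 mm long), 4 mm gap, wheel (opening 15 to 16 mm, 14 mm long, in line only with index_wheel at 0), 4 mm gap, far cheek (15 mm hole, 10 mm long): 42 mm in all.
- pin_tip (a point): Centre of the lock pin's tip, on its axis; the pin's y axis runs from tab to tip, z up. Round steel shank 11 mm thick, 62 mm long, its last 10 mm tapered to 6 mm, on a yellow tab 45 long x 18 wide x 28 mm high with black grooves; the shank leaves the middle of the tab's end face (shoulder). 0.11 kg, heavy at the tab. Fully home: shoulder on the cheek, tip 62 mm past bore.
- pin_tab (a point): Centre of the pin's yellow tab, half-way up, on the pin's axis, 84.5 mm behind the tip, 22.5 mm behind the shoulder. On the bench the pin rests on its tab, axis level and 14 mm up, the shank clear of the bench. Held by the shank it cannot go home: lay it down and take it by the tab.
- pin_shank (a point): Point on the pin's axis 22 mm behind the tip and 40 mm ahead of the shoulder, in the middle of the part that sticks out of the holder. At the start the pin lies level in the holder, its axis 45 mm above the bench.
- pin_holder: Plywood holder fixed to the bench, 54 (x) x 72 (y) x 65 mm high, origin under its centre. A channel along y, 22 mm wide, floor 31 mm up, open above and at the +y end, holds the pin with its tip to +y. Its walls rise 6 mm above the tab, so the tab and the first 14 to 18 mm of shank cannot be gripped; 44 to 48 mm of shank stick out free.
- screwdriver: bystander, to be left where it is: screwdriver with a yellow handle, 31x230x33 mm
- tape_roll: bystander, to be left where it is: roll of masking tape lying flat, 100x98x25 mm
- stop_block: bystander, to be left where it is: plain pale wood block, 50x85x45 mm
- sanding_block: bystander, to be left where it is: brown cork sanding block, 64x112x34 mm

How it is judged:
On the way, in this order (a step that is already met when the one before it is completed fails the run):
1. the wheel rests at its red mark, let go, with the pin not yet in (value of joint index_wheel between -0.1 and 0.1 rad and velocity of joint index_wheel between -0.1 and 0.1 rad/s and contact force between the fingers and anything else below 0.05 N and y of pin_tip in the frame of bore below 0 m), for 0.4 s.
2. the pin is fully home through both cheeks and the wheel (y of pin_tip in the frame of bore above 0.058 m and x of pin_tip in the frame of bore between -0.006 and 0.006 m and z of pin_tip in the frame of bore between -0.006 and 0.006 m and angle between the y axis of pin_tip and the y axis of bore, either way round below 0.12 rad and value of joint index_wheel between -0.1 and 0.1 rad), for 0.2 s.
At the end, for the whole second after the job is handed in: Wheel within 0.10 rad of its red mark (0). Pin home in all three holes: tip at least 58 mm past the mouth of the near hole (shoulder within 4 mm of the cheek), within 6 mm of the hole's axis in x and in z, pin within 0.12 rad of the hole's direction. Let go (all of step 2); the robot touches nothing.
It fails at once if a bystander is moved more than 30 mm (distance of any of screwdriver, tape_roll, stop_block, sanding_block from where it was at the start of the episode above 0.03 m).
It also fails if it takes over 72 s, if anything falls off the work surface, if the arm or the gripper's body presses on something with over 40 N, if the wrist force passes 120 N, or if a joint passes its speed limit or range.

ROBOT

A 7-joint arm with a two-finger parallel gripper is mounted at the origin on a cart in front of the work surface, level with it; the furniture and walls round the work are solid. World frame = base frame: x ahead of the robot, y to its left, z up, the work surface at z = 0. Lengths are in m, angles in rad, forces in N, time in s.
With the tool pointing down it reaches from about 0.4 to 0.75 m from the base axis. Payload 19.5 kg.
Tool frame: the origin (TCP) lies midway between the tips of the shut fingers; the grasp point (between the pads) lies behind it (bot.grip_depth is the z of the grasp point in the tool frame, in m); z points along the fingers, y is the direction in which the jaws open and shut (so a half turn about z gives the same grasp; the last joint's range is limited). The gripper opens to 85 mm and grips with 20 to 120 N. Pads are 22 mm wide; open, the fingers measure 114 mm over their backs; the gripper's body (76 mm by 85 mm) begins 54 mm behind the grasp point. The pads swing forward as they close: fully open they stand 13 mm farther back than shut.
Start: joints at [-1.191, 0.707, -0.028, 1.485, 0.022, 0.951, -0.075], TCP at [0.235, 0.525, 0.231] pointing down, gripper open.
Joint ranges: [-2.71, 2.71], [-0.32, 2.16], [-1.57, 1.52], [0, 2.45], [-1.46, 4.6], [0, 2.02], [-2.83, 2.83]. Speed limits (rad/s): [1.89, 1.89, 2.57, 2.57, 3.01, 3.01, 3.01].

INTERFACE

Orientations are given as [roll, pitch, yaw] about the fixed x, y, z axes, in that order (R = Rz(yaw) Ry(pitch) Rx(roll)).
In Python, from station import bot gives the robot as it stands.
- The arm moves only by the tool jog_arm, never from a script. Its argument "motion" is a list of rows, each an object with "delta_pos": the shift along the tool's x, y, z in cm, a list of three; "twist": the turn, a rotation vector about the tool's x, y, z in degrees, a list of three; "claw": the opening, from -1 (shut) to 1 (fully open). In form: [{"delta_pos": [x, y, z], "twist": [wx, wy, wz], "claw": claw}, ...]. A call has 1 to 8 rows; each row shifts and turns the pose as measured when the row begins, along the tool's axes as they then stand; what a row does not reach is not made up. A row lasts 1/10 s, in which the tool goes at most 50 mm and 8.59 degrees, less where a joint would pass 70% of its speed; a pose out of reach is approached as far as the arm can. A call is refused whole if a number of a shift passes 5 or a number of a turn 8.59, either way. A call with a gripper value outside its range is refused whole. The fingers move at their own pace and stop on an object; "squeeze" is the grip in N (left out, the last holds). Time passes only in rows, so rows that do not move let the fingers close. It gives the time, the measured TCP pose, the force and the opening at its end, in the units of the state.
- bot.get_obs(): the state, without advancing time (a new reading comes with each control period).
- bot.read_camera(name): name is "side" or "top"; returns the picture (400x640x3 uint8, red, green, blue); there is no depth.
- bot.calibration(name): a dict with "K" (3x3 intrinsics, pixels), "view" (4x4, takes a point from world to camera coordinates). Camera axes: x right, y down, z forward; pixel columns grow to the right and rows downward; lengths in m; the calibration is good to about 2 mm. A picture is of the moment at which its call begins. calibration takes no time and is no camera call.
- bot.close_job(): hands the job in, once; it reports no verdict.
The state is a dict: "time_s": time; "joints": joint angles; "qvel": joint speeds; "tau": joint torques, N m; "eef_pos": TCP position; "orientation": TCP orientation; "ft_force": force on the tool from outside, world axes, zero at the start; "torque": the same for the moment, N m; "gripper_width": finger opening in m.
Only numpy, scipy, OpenCV 4.12 (cv2) and the standard library are available. Lean on these libraries where they do the work, as an engineer would, in place of code of your own. Each camera call takes 0.05 s, during which the arm holds its last target.

## Working session

There is one attempt and no reset: what is moved stays moved. The work goes in short steps, Python scripts to look and compute and a tool call to move; the robot and the scene stay as the last step left them, time stands still between calls to the robot, and variables do not carry over. Pictures are saved under pics/ and viewed, and the job is handed in when it is done.

Besides the shell and the picture viewer there is one more tool, called after "Emit:" in YAML: its name, and indented under it one key for each argument. jog_arm: Moves the arm, as the interface text tells. Its arguments: {"type":"object","properties":{"motion":{"type":"array"},"squeeze":{"type":"number"}},"required":["motion"]}

```bash
ls; mkdir -p pics; python3 - <<'E'
from station import bot
import cv2
o=bot.get_obs()
for k,v in o.items(): print(k,v)
print(bot.grip_depth)
for n in("side","top"):
    im=bot.read_camera(n); cv2.imwrite(f"pics/{n}0.png",im[:,:,::-1])
    c=bot.calibration(n); print(n,c["K"],c["view"])
E
```

```text
pics
time_s 0.0
joints [-1.19066874  0.70711002 -0.02762997  1.48499533  0.02201466  0.95092036
 -0.07546248]
qvel [-6.35718115e-05 -8.94185064e-04  6.52895292e-04  1.30648271e-03
  9.26327035e-04 -6.50181136e-04 -3.58250500e-04]
tau [ 8.81896540e-04 -8.83236265e+01  1.23524409e+00 -2.36165214e+01
  1.69832411e-02  6.54362346e-03 -3.25856035e-05]
eef_pos [0.23530947 0.52435    0.23082419]
orientation [-3.14046326e+00  4.09599564e-05  2.71982104e+00]
ft_force [ 0.33048877  0.09503744 -0.51191703]
torque [-0.02374878  0.00503236  0.08107872]
gripper_width 0.08542429275015183
-0.0187
side [[382.19877565   0.         325.82084407]
 [  0.         382.19877565 197.59730003]
 [  0.           0.           1.        ]] [[ 0.89874598 -0.4384219  -0.00647297 -0.51184818]
 [-0.29779222 -0.59949256 -0.74291888  0.23204463]
 [ 0.32183141  0.66962295 -0.66935016  0.96746768]
 [ 0.          0.          0.          1.        ]]
top [[499.50300792   0.         321.0477034 ]
 [  0.         499.50300792 197.49732402]
 [  0.           0.           1.        ]] [[-0.02911303 -0.99957348  0.00230138  0.02596147]
 [-0.99223502  0.02862061 -0.12103933  0.58499144]
 [ 0.12092184 -0.00580733 -0.99264504  1.34363912]
 [ 0.          0.          0.          1.        ]]
```

View pics/side0.png

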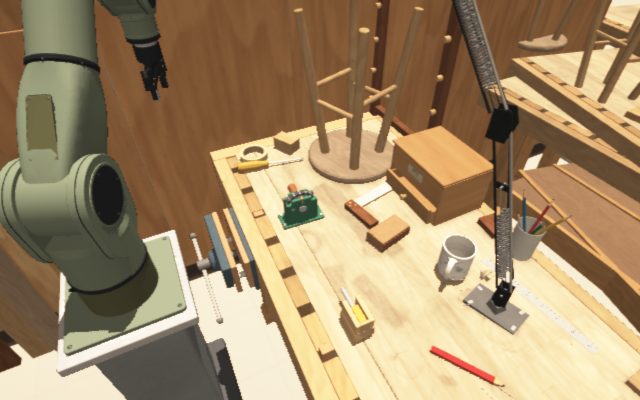

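View pics/top0.png

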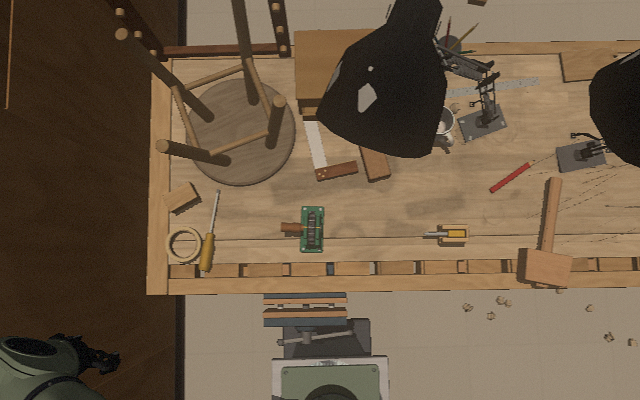

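```bash
python3 - <<'E'
import cv2
t=cv2.imread("pics/top0.png"); s=cv2.imread("pics/side0.png")
def z(im,x,y,w,h,f,n): cv2.imwrite(n,cv2.resize(im[y:y+h,x:x+w],None,fx=f,fy=f,interpolation=cv2.INTER_CUBIC))
z(t,270,195,80,60,8,"pics/t_head.png"); z(t,410,210,70,45,8,"pics/t_pin.png")
z(s,265,170,75,70,8,"pics/s_head.png"); z(s,325,275,70,70,8,"pics/s_pin.png")
E
```

```text
(no output)
```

View pics/t_head.png

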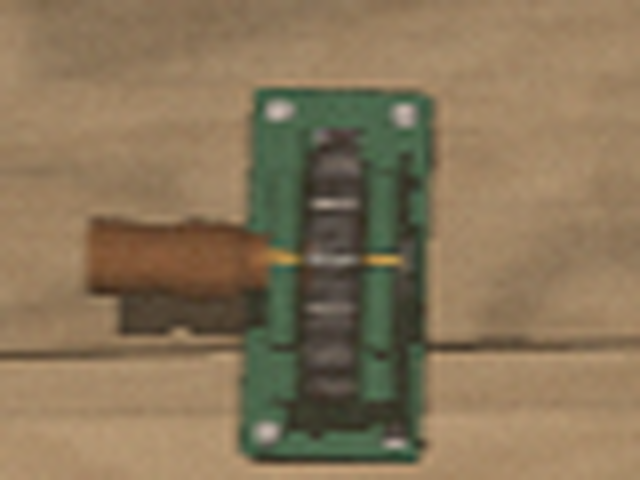

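View pics/t_pin.png

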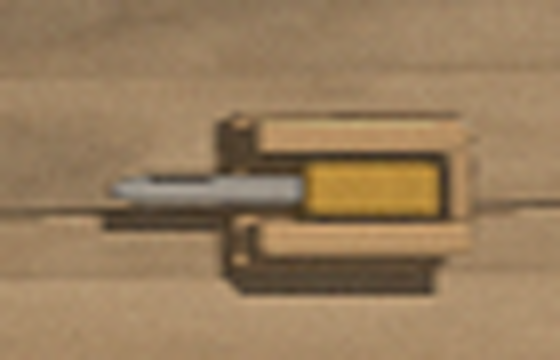

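View pics/s_head.png

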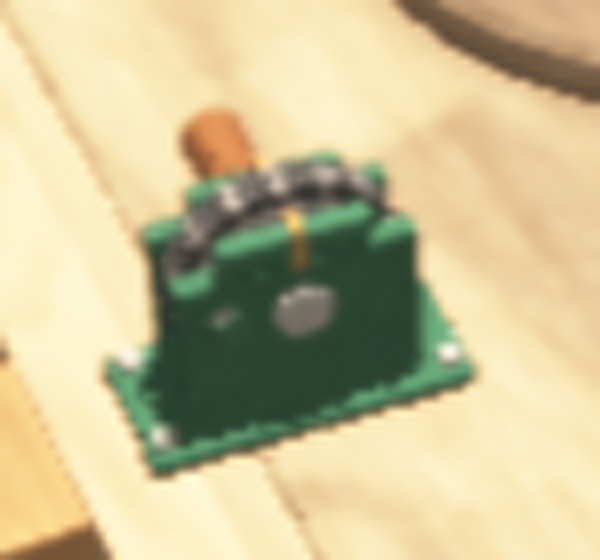

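View pics/s_pin.png

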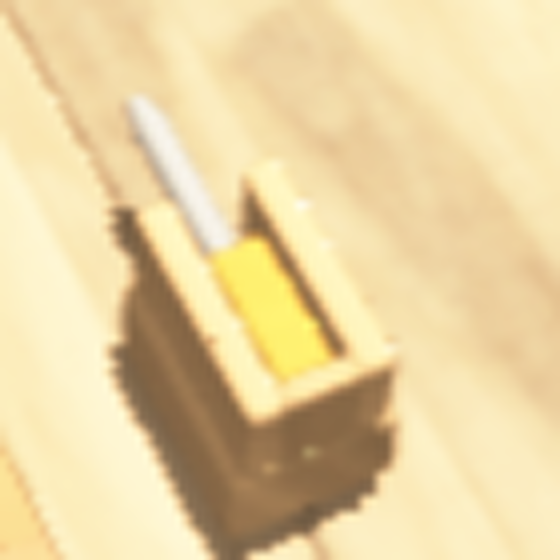

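```bash
cat > h.py <<'E'
import numpy as np, cv2
from station import bot
C={n:bot.calibration(n) for n in("side","top")}
def proj(n,P):
    P=np.atleast_2d(P); c=C[n]; V=np.array(c["view"]); q=(P@V[:3,:3].T+V[:3,3])@np.array(c["K"]).T
    return q[:,:2]/q[:,2:]
def ray(n,uv):
    c=C[n];V=np.array(c["view"]);R=V[:3,:3];o=-R.T@V[:3,3]
    d=R.T@np.linalg.solve(np.array(c["K"]),np.array([uv[0],uv[1],1.]));return o,d/np.linalg.norm(d)
def onz(n,uv,z):
    o,d=ray(n,uv);return o+d*(z-o[2])/d[2]
def tri(a,b): # a=top uv, b=side uv
    o1,d1=ray("top",a);o2,d2=ray("side",b)
    A=np.stack([d1,-d2],1);s=np.linalg.lstsq(A,o2-o1,rcond=None)[0]
    p,q=o1+s[0]*d1,o2+s[1]*d2
    return (p+q)/2,np.linalg.norm(p-q)
def crop(n,x,y,w,h,f,name,im=None):
    if im is None: im=bot.read_camera(n)[:,:,::-1]
    cv2.imwrite("pics/"+name,cv2.resize(im[y:y+h,x:x+w],None,fx=f,fy=f,interpolation=cv2.INTER_CUBIC))
def un(c,ox,oy,f=8): return ((c[0]+.5)/f-.5+ox,(c[1]+.5)/f-.5+oy)
def base():
    """head pose refine"""
E
python3 - <<'E'
from h import *
T=lambda x,y:un((x,y),270,195); S=lambda x,y:un((x,y),265,170)
TP=lambda x,y:un((x,y),410,210); SP=lambda x,y:un((x,y),325,275)
print("base corners top z=.008")
for c in [(256,90),(430,97),(417,460),(243,455)]: print(onz("top",T(*c),.008).round(4))
print("base corners side z=.008")
for c in [(105,365),(150,468),(475,372),(420,275)]: print(onz("side",S(*c),.008).round(4))
print("screws tri")
for a,b in [((403,115),(449,350)),((395,435),(162,437)),((265,430),(128,357))]: print(tri(T(*a),S(*b)))
print("pointer R: outer end", tri(T(402,262),S(298,225)))
print("hole side onto plane y?")
print("tip", tri(TP(110,190),SP(135,100)), "shoulder mid",tri(TP(304,188),SP(228,248)))
print("tab", [tri(TP(*a),SP(*b)) for a,b in [((304,163),(262,238)),((304,216),(213,255)),((440,215),(290,380)),((440,163),(335,358))]])
for n in ("top","side"):
    im=cv2.imread(f"pics/{n}0.png");hs=cv2.cvtColor(im,cv2.COLOR_BGR2HSV)
    m=cv2.inRange(hs,(55,80,20),(95,255,255))
    k,l,st,ce=cv2.connectedComponentsWithStats(m)
    for i in range(1,k):
        if st[i,4]>80: print(n,st[i],ce[i])
E
```

```text
base corners top z=.008
[0.5669 0.0643 0.008 ]
[0.5627 0.0032 0.008 ]
[0.4361 0.0115 0.008 ]
[0.4396 0.0719 0.008 ]
base corners side z=.008
[0.4421 0.0692 0.008 ]
[0.4379 0.0119 0.008 ]
[0.5652 0.004  0.008 ]
[0.5693 0.0615 0.008 ]
screws tri
(array([0.5571313 , 0.0124809 , 0.01530854]), np.float64(0.0026764068366658175))
(array([0.44527708, 0.01876519, 0.01432282]), np.float64(0.0009558266212194238))
(array([0.44874126, 0.0635857 , 0.01408292]), np.float64(0.0018472352495513787))
pointer R: outer end (array([0.50075028, 0.01444088, 0.09934354]), np.float64(0.0029220151993180165))
hole side onto plane y?
tip (array([ 0.47967315, -0.26620678,  0.04719042]), np.float64(0.00324455795420945)) shoulder mid (array([ 0.47708248, -0.32881731,  0.05871535]), np.float64(0.0014117364079408955))
tab [(array([ 0.48641057, -0.32979709,  0.05840086]), np.float64(0.0033828080442938843)), (array([ 0.46971472, -0.32883647,  0.05976963]), np.float64(0.005837455476237103)), (array([ 0.46860452, -0.37356326,  0.063438  ]), np.float64(0.005893256201037151)), (array([ 0.48439379, -0.37391269,  0.06372875]), np.float64(0.0024667119210064277))]
side [279 195  44  34 734] [300.90054496 211.9972752 ]
```

```bash
python3 - <<'E'
from h import *
for a in [(163,147),(278,103),(122,34)]:
  for b in [(300,12),(363,34),(417,12)]:
    p,e=tri(a,b); 
    if e<.04: print("leg",a,b,p.round(3),e.round(3))
for z in (.4,.6,.8,1.0):
  print(z,[onz("top",u,z)[:2].round(3) for u in [(320,125),(390,155),(445,120),(430,0)]])
psi=-.062;R=np.array([[np.cos(psi),-np.sin(psi),0],[np.sin(psi),np.cos(psi),0],[0,0,1]]);O=np.array([.5025,.037,0])
H=lambda x,y,z:O+R@np.array([x,y,z])
import itertools
pts={"bore":(-.028,-.021,.055),"axcap":(0,-.021,.055),"wtop":(0,0,.1015),"ctopN":(0,-.021,.09),"sp end":(0,.083,.055)}
for k,v in pts.items():
  w=H(*v); t=proj("top",w)[0]; s=proj("side",w)[0]
  print(k,w.round(4),"topcrop",((t-[270,195]+.5)*8-.5).round(0),"sidecrop",((s-[265,170]+.5)*8-.5).round(0))
for v in itertools.product((-.065,.065),(-.032,.032)):
  w=H(*v,.008);t=proj("top",w)[0]; s=proj("side",w)[0]
  print(v,((t-[270,195]+.5)*8-.5).round(0),((s-[265,170]+.5)*8-.5).round(0))
# pin masks
for n,x0,y0,w,h in(("top",410,210,70,45),("side",325,275,70,70)):
  im=cv2.imread(f"pics/{n}0.png");hs=cv2.cvtColor(im,cv2.COLOR_BGR2HSV)[y0:y0+h,x0:x0+w]
  m=cv2.inRange(hs,(20,140,120),(33,255,255)); mm=np.argwhere(m>0)[:,::-1].astype(np.float32)
  print(n,len(mm),mm.mean(0)+[x0,y0],cv2.minAreaRect(mm))
  m=cv2.inRange(hs,(0,0,110),(179,45,255)) if n=="top" else cv2.inRange(hs,(0,0,120),(179,40,255))
  k,l,st,ce=cv2.connectedComponentsWithStats(m)
  for i in range(1,k):
    if st[i,4]>20:
      q=np.argwhere(l==i)[:,::-1].astype(np.float32);print("shank",st[i],ce[i]+[x0,y0],cv2.fitLine(q,cv2.DIST_L2,0,.01,.01)[:2].ravel())
E
```

```text
leg (163, 147) (300, 12) [0.637 0.301 0.495] 0.009
leg (278, 103) (363, 34) [0.714 0.087 0.49 ] 0.004
leg (122, 34) (363, 34) [0.927 0.44  0.349] 0.005
0.4 [array([0.692, 0.009]), array([ 0.625, -0.133]), array([ 0.695, -0.25 ]), array([ 0.958, -0.233])]
0.6 [array([0.637, 0.011]), array([ 0.584, -0.103]), array([ 0.64 , -0.196]), array([ 0.851, -0.183])]
0.8 [array([0.583, 0.012]), array([ 0.543, -0.073]), array([ 0.585, -0.143]), array([ 0.743, -0.134])]
1.0 [array([0.529, 0.014]), array([ 0.502, -0.043]), array([ 0.53, -0.09]), array([ 0.636, -0.084])]
bore [0.4733 0.0178 0.055 ] topcrop [396. 348.] sidecrop [226. 335.]
axcap [0.5012 0.016  0.055 ] topcrop [398. 265.] sidecrop [299. 314.]
wtop [0.5025 0.037  0.1015] topcrop [334. 254.] sidecrop [273. 182.]
ctopN [0.5012 0.016  0.09  ] topcrop [398. 258.] sidecrop [295. 242.]
sp end [0.5076 0.1198 0.055 ] topcrop [ 91. 255.] sidecrop [208. 141.]
(-0.065, -0.032) [424. 461.] [147. 475.]
(-0.065, 0.032) [240. 455.] [ 95. 361.]
(0.065, -0.032) [436.  89.] [479. 377.]
(0.065, 0.032) [254.  83.] [416. 270.]
top 27 [455.48147964 233.59259224] ((46.0, 23.0), (6.0, 14.0), 90.0)
shank [14 22 24  3 62] [436.43548387 233.12903226] [ 0.9998905  -0.01479647]
side 123 [358.3089447  313.14634323] ((33.38461685180664, 37.92308044433594), (17.116792678833008, 7.690152645111084), 60.2551155090332)
shank [17 12 12 19 69] [347.17391304 296.49275362] [0.4972657 0.8675983]
```

Emit:
jog_arm:
  motion:
    - {"delta_pos": [-3, -2.3, 0], "twist": [0, 0, 0], "claw": -0.2}
    - {"delta_pos": [-3, -2.3, 0], "twist": [0, 0, 0], "claw": -0.2}
    - {"delta_pos": [-3, -2.3, 0], "twist": [0, 0, 0], "claw": -0.2}
    - {"delta_pos": [-3, -2.3, 0], "twist": [0, 0, 0], "claw": -0.2}
    - {"delta_pos": [-3, -2.3, 0], "twist": [0, 0, 0], "claw": -0.2}
    - {"delta_pos": [-3, -2.3, 0], "twist": [0, 0, 0], "claw": -0.2}
    - {"delta_pos": [-3, -2.3, 0], "twist": [0, 0, 0], "claw": -0.2}
    - {"delta_pos": [-3, -2.3, 0], "twist": [0, 0, 0], "claw": -0.2}
  squeeze: 25

```text
time_s: 0.9
eef_pos: [0.3804, 0.2517, 0.2287]
orientation: [-3.138, -0.002, 2.728]
ft_force: [2.2, 0.1, -0.1]
gripper_width: 0.0339
```

```bash
cat >> h.py <<'E'
from scipy.spatial.transform import Rotation as Ro
def go(target,yaw=None):
    o=bot.get_obs();R=Ro.from_euler("xyz",o["orientation"])
    p=np.array(o["eef_pos"]);d=R.inv().apply(np.array(target)-p)*100
    print("t",round(o["time_s"],2),"pos",p.round(4),"rpy",np.array(o["orientation"]).round(4),"w",round(o["gripper_width"],4),"F",np.array(o["ft_force"]).round(1))
    print("delta tool cm",d.round(2))
    if yaw is not None:
        T=Ro.from_euler("xyz",[np.pi,0,yaw]);print("twist deg",np.degrees((R.inv()*T).as_rotvec()).round(2))
E
python3 -c "
from h import *
go([.502,.037,.18],3.08)
print(bot.get_obs()['joints'].round(2))
print(onz('top',(436.4,233.1),.045), onz('top',(455.5,233.6),.059))"
```

```text
t 0.9 pos [0.3804 0.2517 0.2287] rpy [-3.1381e+00 -2.3000e-03  2.7281e+00] w 0.0339 F [ 2.2  0.1 -0.1]
delta tool cm [-19.78 -14.76   4.87]
twist deg [ -0.18  -0.16 -20.16]
[-0.6   0.54 -0.09  1.9   0.07  0.71  0.43]
[ 0.47779141 -0.30169707  0.045     ] [ 0.47434922 -0.34975376  0.059     ]
```

Emit:
jog_arm:
  motion:
    - {"delta_pos": [-3.3, -2.4, 0.5], "twist": [0, 0, 0], "claw": -0.2}
    - {"delta_pos": [-3.3, -2.4, 0.5], "twist": [0, 0, 0], "claw": -0.2}
    - {"delta_pos": [-3.3, -2.4, 0.5], "twist": [0, 0, 0], "claw": -0.2}
    - {"delta_pos": [-3.3, -2.4, 0.5], "twist": [0, 0, 0], "claw": -0.2}
    - {"delta_pos": [-3.3, -2.4, 0.5], "twist": [0, 0, 0], "claw": -0.2}
    - {"delta_pos": [-1, -1, 0.5], "twist": [0, 0, -7], "claw": -0.2}
    - {"delta_pos": [0, 0, 0.5], "twist": [0, 0, -7], "claw": -0.2}
    - {"delta_pos": [0, 0, 0], "twist": [0, 0, -6], "claw": -0.2}

```text
time_s: 1.7
eef_pos: [0.4929, 0.0479, 0.1911]
orientation: [-3.137, -0.005, 3.08]
ft_force: [0.6, -0.5, -0.1]
gripper_width: 0.0342
```

```bash
python3 -c "
from h import *
go([.502,.037,.14],3.08)
crop('top',250,170,120,90,6,'t1.png'); crop('side',240,110,120,130,5,'s1.png')"
```

```text
t 1.7 pos [0.4929 0.0479 0.1911] rpy [-3.1373 -0.0046  3.0798] w 0.0342 F [ 0.6 -0.5 -0.1]
delta tool cm [-1.   -1.01  5.11]
twist deg [-0.25 -0.26 -0.01]
```

View pics/t1.png

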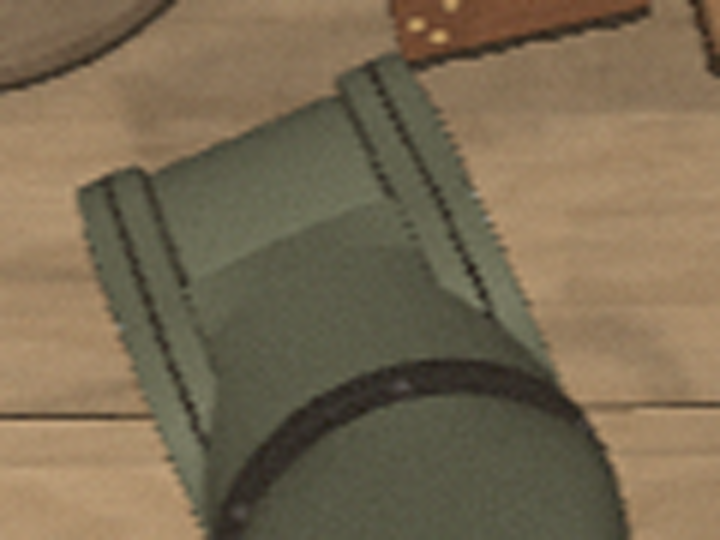

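View pics/s1.png

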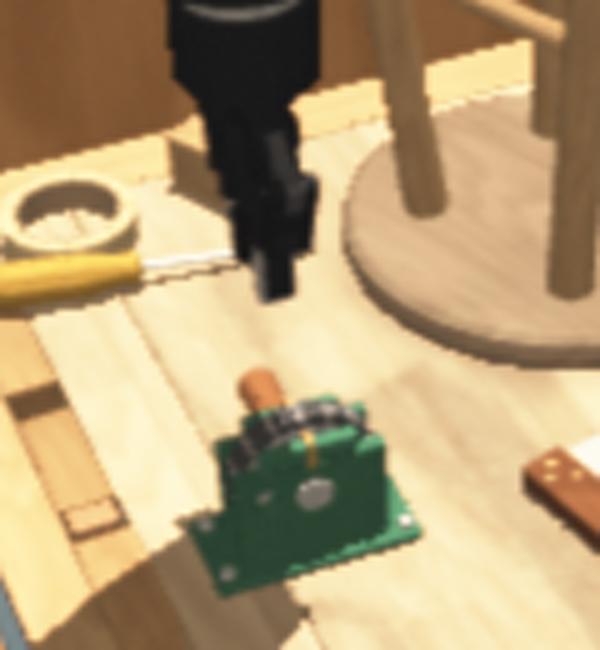

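Emit:
jog_arm:
  motion:
    - {"delta_pos": [0.3, -1.0, 2.5], "twist": [0, 0, 0], "claw": -0.3}
    - {"delta_pos": [0, 0, 2.5], "twist": [0, 0, 0], "claw": -0.3}
    - {"delta_pos": [0, 0, 2.0], "twist": [0, 0, 0], "claw": -0.3}
    - {"delta_pos": [0, 0, 1.0], "twist": [0, 0, 0], "claw": -0.3}
    - {"delta_pos": [0, 0, 0], "twist": [0, 0, 0], "claw": -0.3}

```text
time_s: 2.3
eef_pos: [0.4894, 0.0386, 0.1098]
orientation: [-3.138, -0.002, 3.062]
ft_force: [0.2, 0.2, 0.7]
gripper_width: 0.0299
```

```bash
python3 -c "
from h import *
go([.490,.0378,.096],3.08)
crop('side',265,150,80,80,8,'s2.png')"
```

```text
t 2.3 pos [0.4894 0.0386 0.1098] rpy [-3.1376e+00 -1.9000e-03  3.0617e+00] w 0.0299 F [0.2 0.2 0.7]
delta tool cm [-0.07 -0.07  1.38]
twist deg [-0.23 -0.11 -1.05]
```

View pics/s2.png

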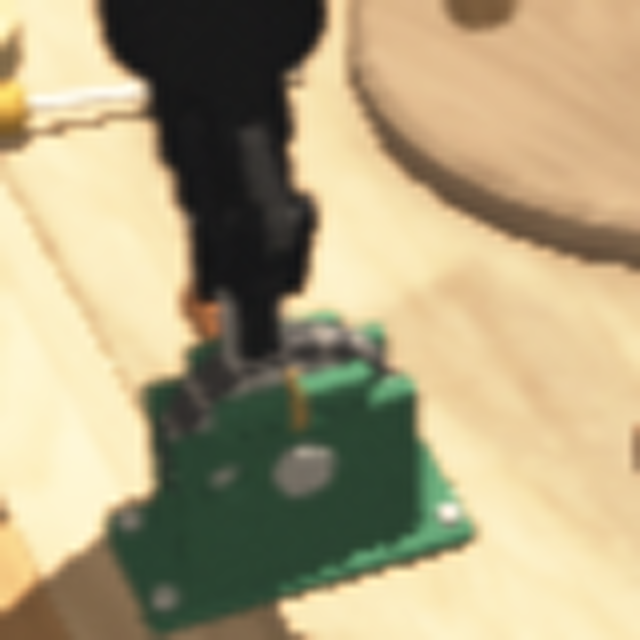

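Emit:
jog_arm:
  motion:
    - {"delta_pos": [-0.1, -0.1, 0.8], "twist": [0, 0, -1], "claw": -0.3}
    - {"delta_pos": [0, 0, 0.5], "twist": [0, 0, 0], "claw": -0.3}
    - {"delta_pos": [0, 0, 0.1], "twist": [0, 0, 0], "claw": -0.3}
    - {"delta_pos": [0, 0, 0], "twist": [0, 0, 0], "claw": -1}
    - {"delta_pos": [0, 0, 0], "twist": [0, 0, 0], "claw": -1}
    - {"delta_pos": [0, 0, 0], "twist": [0, 0, 0], "claw": -1}

```text
time_s: 2.95
eef_pos: [0.4921, 0.0397, 0.0978]
orientation: [-3.141, 0.003, 3.081]
ft_force: [0.2, -2.7, -7.9]
gripper_width: 0.0121
```

```bash
python3 -c "
from h import *
go([.508,.0368,.096],3.08)
crop('side',265,150,80,80,8,'s3.png')"
```

```text
t 2.95 pos [0.4921 0.0397 0.0978] rpy [-3.141   0.0032  3.0809] w 0.0121 F [ 0.2 -2.7 -7.9]
delta tool cm [-1.6  -0.19  0.19]
twist deg [-0.03  0.18  0.05]
```

View pics/s3.png

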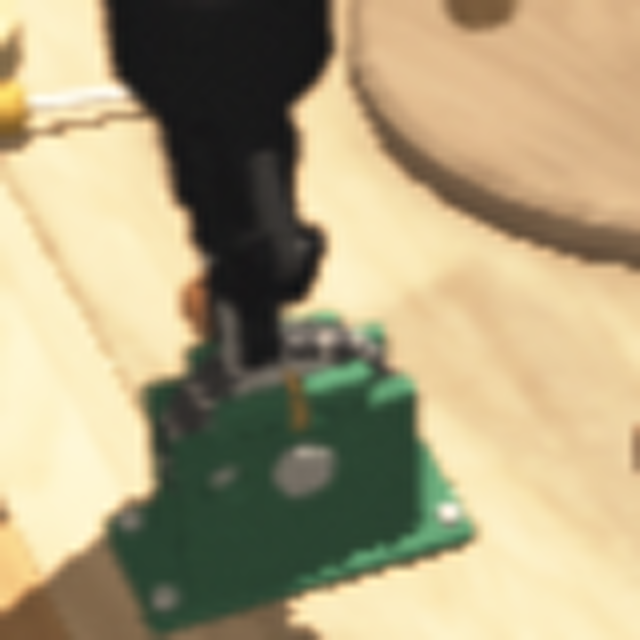

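Emit:
jog_arm:
  motion:
    - {"delta_pos": [-0.5, -0.03, -0.05], "twist": [0, 0, 0], "claw": -1}
    - {"delta_pos": [-0.5, -0.03, -0.02], "twist": [0, 0, 0], "claw": -1}
    - {"delta_pos": [-0.5, -0.03, 0.02], "twist": [0, 0, 0], "claw": -1}
    - {"delta_pos": [-0.4, -0.03, 0.05], "twist": [0, 0, 0], "claw": -1}
    - {"delta_pos": [0, 0, 0], "twist": [0, 0, 0], "claw": -1}

```text
time_s: 3.5
eef_pos: [0.5108, 0.0384, 0.0984]
orientation: [3.141, -0.0, 3.082]
ft_force: [-1.4, 2.9, 1.4]
gripper_width: 0.0122
```

```bash
python3 -c "
from h import *
go([.508,.0368,.096],3.08)
crop('side',265,150,80,80,8,'s4.png')"
```

```text
t 3.5 pos [0.5108 0.0384 0.0984] rpy [ 3.1411e+00 -2.0000e-04  3.0816e+00] w 0.0122 F [-1.4  2.9  1.4]
delta tool cm [ 0.27 -0.17  0.24]
twist deg [ 0.03 -0.01  0.09]
```

View pics/s4.png

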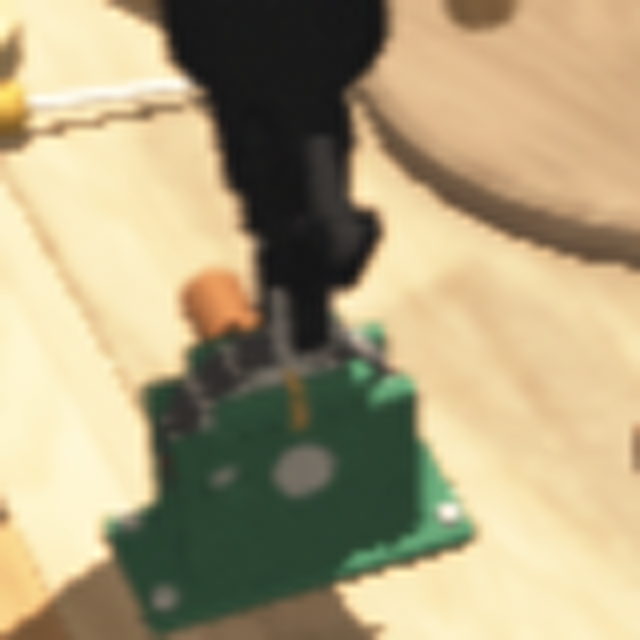

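Emit:
jog_arm:
  motion:
    - {"delta_pos": [0, 0, 0], "twist": [0, 0, 0], "claw": -0.3}
    - {"delta_pos": [0, -0.1, 0.2], "twist": [0, 0, 0], "claw": -0.3}
    - {"delta_pos": [0.8, -0.1, 0], "twist": [0, 0, 0], "claw": -0.3}
    - {"delta_pos": [0.7, 0, 0], "twist": [0, 0, 0], "claw": -0.3}
    - {"delta_pos": [0.6, 0, 0], "twist": [0, 0, 0], "claw": -0.3}
    - {"delta_pos": [0, 0, 0], "twist": [0, 0, 0], "claw": -0.3}

```text
time_s: 4.15
eef_pos: [0.4873, 0.0363, 0.0965]
orientation: [-3.141, 0.0, 3.081]
ft_force: [0.8, -0.3, 0.1]
gripper_width: 0.0301
```

```bash
python3 -c "
from h import *
go([.490,.0378,.096],3.08)
crop('side',265,150,80,80,8,'s5.png')"
```

```text
t 4.15 pos [0.4873 0.0363 0.0965] rpy [-3.1405e+00  1.0000e-04  3.0805e+00] w 0.0301 F [ 0.8 -0.3  0.1]
delta tool cm [-0.26  0.16  0.05]
twist deg [-0.06  0.01  0.03]
```

View pics/s5.png

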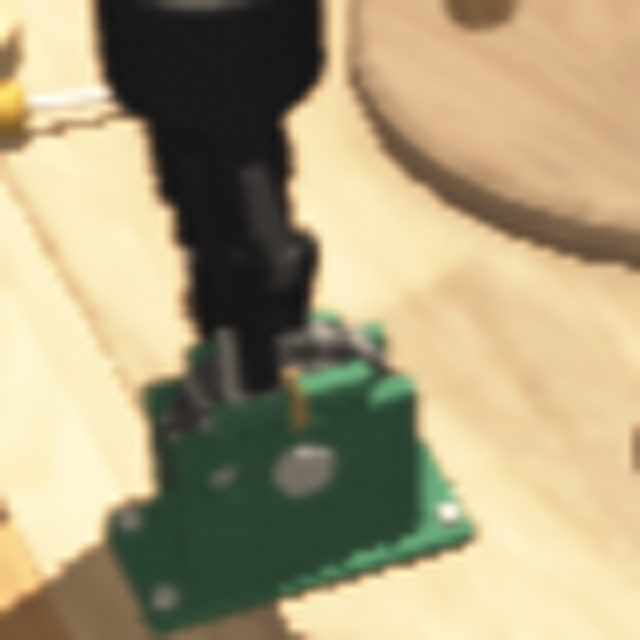

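Emit:
jog_arm:
  motion:
    - {"delta_pos": [-0.2, 0.2, 0.05], "twist": [0, 0, 0], "claw": -1}
    - {"delta_pos": [0, 0, 0], "twist": [0, 0, 0], "claw": -1}
    - {"delta_pos": [0, 0, 0], "twist": [0, 0, 0], "claw": -1}
    - {"delta_pos": [-0.5, -0.03, -0.05], "twist": [0, 0, 0], "claw": -1}
    - {"delta_pos": [-0.5, -0.03, -0.02], "twist": [0, 0, 0], "claw": -1}
    - {"delta_pos": [-0.5, -0.03, 0.02], "twist": [0, 0, 0], "claw": -1}
    - {"delta_pos": [-0.4, -0.03, 0.05], "twist": [0, 0, 0], "claw": -1}
    - {"delta_pos": [0, 0, 0], "twist": [0, 0, 0], "claw": -1}

```text
time_s: 5.0
eef_pos: [0.5092, 0.0386, 0.0965]
orientation: [3.141, -0.003, 3.083]
ft_force: [-1.5, -0.9, 4.8]
gripper_width: 0.0127
```

```bash
python3 -c "
from h import *
go([.490,.0378,.096],3.08)
crop('side',265,150,80,80,8,'s6.png')"
```

```text
t 5.0 pos [0.5092 0.0386 0.0965] rpy [ 3.1409e+00 -3.1000e-03  3.0829e+00] w 0.0127 F [-1.5 -0.9  4.8]
delta tool cm [ 1.92 -0.19  0.06]
twist deg [ 0.04 -0.18  0.17]
```

View pics/s6.png

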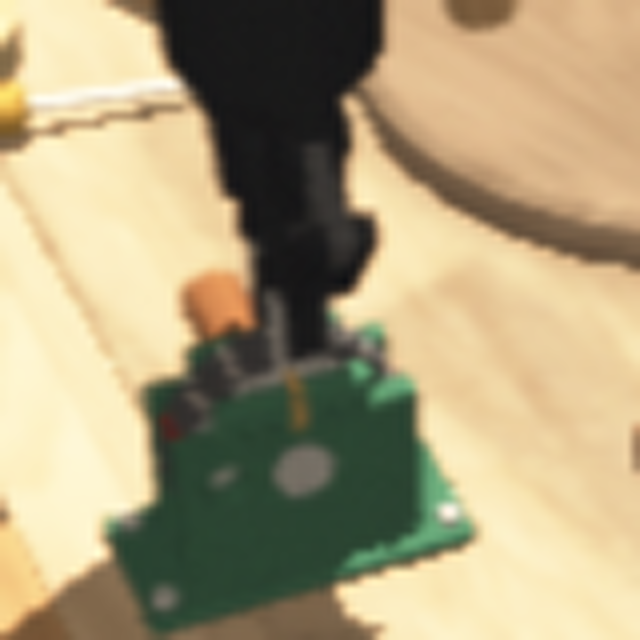

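```bash
cat >> h.py <<'E'
psi=-.062;RH=Ro.from_euler("z",psi).as_matrix();O=np.array([.502,.037,0])
H=lambda x,y,z:O+RH@np.array([x,y,z])
E
python3 -c "
from h import *
for k in range(-1,6):
  a=k*np.pi/8
  print(k,[((proj('side',H(-.0465*np.sin(a),y,.055+.0465*np.cos(a)))[0]-[265,150]+.5)*8-.5).round(0).tolist() for y in (-.007,.007)])"
```

```text
-1 [[326.0, 349.0], [313.0, 325.0]]
0 [[278.0, 354.0], [265.0, 330.0]]
1 [[231.0, 374.0], [218.0, 350.0]]
2 [[193.0, 407.0], [180.0, 382.0]]
3 [[169.0, 445.0], [157.0, 421.0]]
4 [[163.0, 484.0], [151.0, 460.0]]
5 [[176.0, 517.0], [164.0, 492.0]]
```

Emit:
jog_arm:
  motion:
    - {"delta_pos": [0, 0, 0], "twist": [0, 0, 0], "claw": -0.3}
    - {"delta_pos": [0, -0.1, 0.0], "twist": [0, 0, 0], "claw": -0.3}
    - {"delta_pos": [0.7, 0, 0], "twist": [0, 0, 0], "claw": -0.3}
    - {"delta_pos": [0.6, 0, 0], "twist": [0, 0, 0], "claw": -0.3}
    - {"delta_pos": [0.5, 0, 0], "twist": [0, 0, 0], "claw": -0.3}
    - {"delta_pos": [0, 0, 0], "twist": [0, 0, 0], "claw": -0.3}

```text
time_s: 5.65
eef_pos: [0.4893, 0.0384, 0.0964]
orientation: [3.141, -0.003, 3.083]
ft_force: [-0.7, 0.8, 0.0]
gripper_width: 0.03
```

```bash
python3 -c "
from h import *
go([.491,.0386,.0965],3.08)
crop('side',265,150,80,80,8,'s7.png')"
```

```text
t 5.65 pos [0.4893 0.0384 0.0964] rpy [ 3.1412e+00 -2.9000e-03  3.0826e+00] w 0.03 F [-0.7  0.8  0. ]
delta tool cm [-0.16  0.03 -0.01]
twist deg [ 0.02 -0.17  0.15]
```

View pics/s7.png

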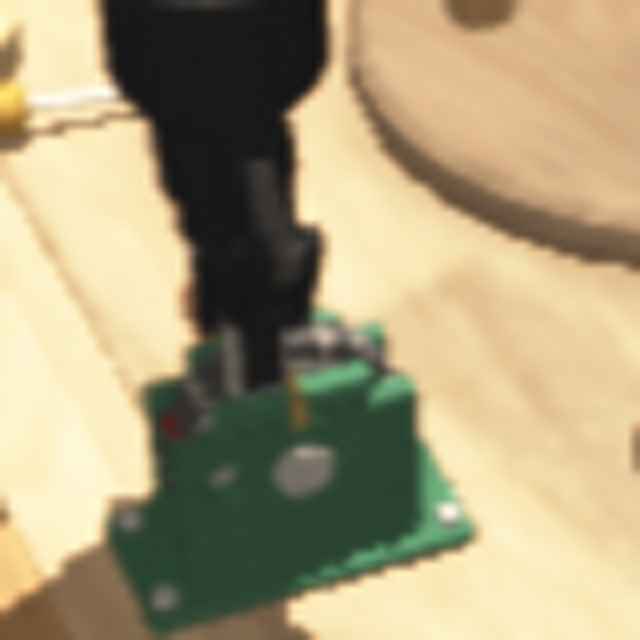

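Emit:
jog_arm:
  motion:
    - {"delta_pos": [-0.1, 0.0, 0.0], "twist": [0, 0, 0], "claw": -1}
    - {"delta_pos": [0, 0, 0], "twist": [0, 0, 0], "claw": -1}
    - {"delta_pos": [0, 0, 0], "twist": [0, 0, 0], "claw": -1}
    - {"delta_pos": [-0.5, -0.03, -0.05], "twist": [0, 0, 0], "claw": -1}
    - {"delta_pos": [-0.5, -0.03, -0.02], "twist": [0, 0, 0], "claw": -1}
    - {"delta_pos": [-0.5, -0.03, 0.02], "twist": [0, 0, 0], "claw": -1}
    - {"delta_pos": [-0.3, -0.03, 0.05], "twist": [0, 0, 0], "claw": -1}
    - {"delta_pos": [0, 0, 0], "twist": [0, 0, 0], "claw": -1}

```text
time_s: 6.5
eef_pos: [0.5091, 0.0386, 0.0969]
orientation: [3.138, -0.005, 3.085]
ft_force: [-2.6, 1.0, 3.7]
gripper_width: 0.0126
```

Emit:
jog_arm:
  motion:
    - {"delta_pos": [0, 0, 0], "twist": [0, 0, 0], "claw": -0.3}
    - {"delta_pos": [0, 0, 0.0], "twist": [0, 0, 0], "claw": -0.3}
    - {"delta_pos": [0, 0, 0], "twist": [0, 0, 0], "claw": -0.3}

```text
time_s: 6.8
eef_pos: [0.5097, 0.038, 0.0968]
orientation: [3.139, -0.005, 3.084]
ft_force: [-0.5, 1.1, -0.2]
gripper_width: 0.0297
```

```bash
python3 -c "
from h import *
go([.491,.0386,.0965],3.08)
crop('side',265,150,80,80,8,'s8.png')"
```

```text
t 6.8 pos [0.5097 0.038  0.0968] rpy [ 3.1389 -0.005   3.0844] w 0.0297 F [-0.5  1.1 -0.2]
delta tool cm [ 1.87 -0.05  0.04]
twist deg [ 0.15 -0.29  0.25]
```

View pics/s8.png

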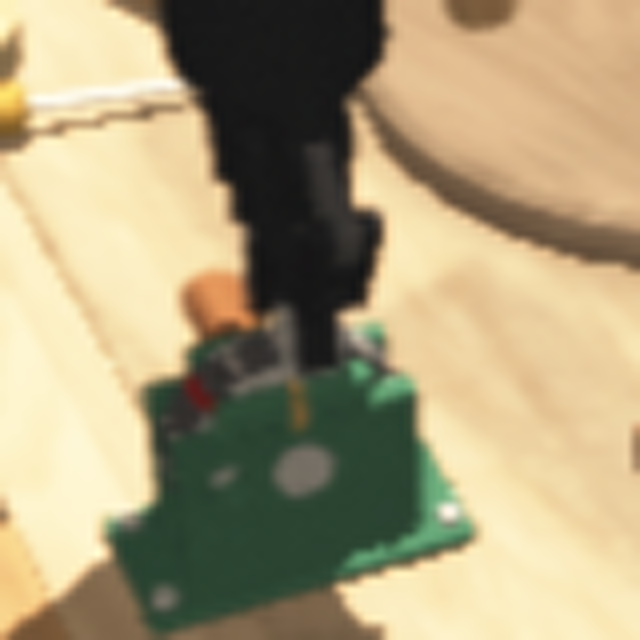

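Emit:
jog_arm:
  motion:
    - {"delta_pos": [0.7, 0.05, 0], "twist": [0, 0, 0], "claw": -0.3}
    - {"delta_pos": [0.6, 0, 0], "twist": [0, 0, 0], "claw": -0.3}
    - {"delta_pos": [0.5, 0, 0], "twist": [0, 0, 0], "claw": -0.3}
    - {"delta_pos": [0, 0, 0], "twist": [0, 0, 0], "claw": -1}
    - {"delta_pos": [0, 0, 0], "twist": [0, 0, 0], "claw": -1}
    - {"delta_pos": [0, 0, 0], "twist": [0, 0, 0], "claw": -1}

```text
time_s: 7.45
eef_pos: [0.4898, 0.0397, 0.097]
orientation: [3.139, -0.005, 3.085]
ft_force: [0.3, 0.5, -0.8]
gripper_width: 0.0128
```

Emit:
jog_arm:
  motion:
    - {"delta_pos": [-0.5, -0.03, -0.05], "twist": [0, 0, 0], "claw": -1}
    - {"delta_pos": [-0.5, -0.03, -0.02], "twist": [0, 0, 0], "claw": -1}
    - {"delta_pos": [-0.5, -0.03, 0.02], "twist": [0, 0, 0], "claw": -1}
    - {"delta_pos": [-0.3, -0.03, 0.05], "twist": [0, 0, 0], "claw": -1}
    - {"delta_pos": [0, 0, 0], "twist": [0, 0, 0], "claw": -1}
    - {"delta_pos": [0, 0, 0], "twist": [0, 0, 0], "claw": -0.3}
    - {"delta_pos": [0, 0, 0.0], "twist": [0, 0, 0], "claw": -0.3}
    - {"delta_pos": [0, 0, 0], "twist": [0, 0, 0], "claw": -0.3}

```text
time_s: 8.25
eef_pos: [0.5083, 0.0384, 0.0974]
orientation: [3.138, -0.008, 3.085]
ft_force: [0.3, 0.4, -0.3]
gripper_width: 0.0297
```

```bash
python3 -c "
from h import *
go([.491,.0386,.0965],3.08)
crop('side',265,150,80,80,8,'s9.png')"
```

```text
t 8.25 pos [0.5083 0.0384 0.0974] rpy [ 3.1381 -0.0084  3.0855] w 0.0297 F [ 0.3  0.4 -0.3]
delta tool cm [ 1.73 -0.08  0.1 ]
twist deg [ 0.2  -0.48  0.31]
```

View pics/s9.png

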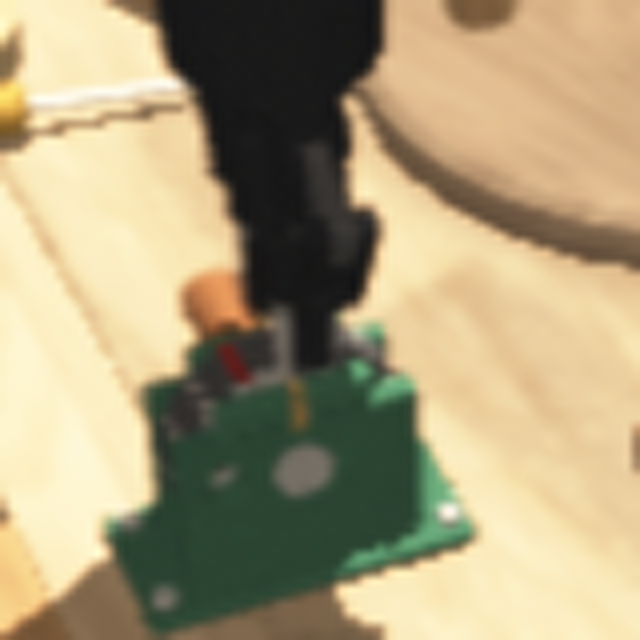

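Emit:
jog_arm:
  motion:
    - {"delta_pos": [0.7, 0.05, 0.05], "twist": [0, 0, 0], "claw": -0.3}
    - {"delta_pos": [0.6, 0, 0.05], "twist": [0, 0, 0], "claw": -0.3}
    - {"delta_pos": [0.5, 0, 0], "twist": [0, 0, 0], "claw": -0.3}
    - {"delta_pos": [0, 0, 0], "twist": [0, 0, 0], "claw": -1}
    - {"delta_pos": [0, 0, 0], "twist": [0, 0, 0], "claw": -1}
    - {"delta_pos": [0, 0, 0], "twist": [0, 0, 0], "claw": -1}

```text
time_s: 8.9
eef_pos: [0.4884, 0.0398, 0.0966]
orientation: [3.139, -0.008, 3.085]
ft_force: [0.2, -0.8, -1.6]
gripper_width: 0.0125
```

Emit:
jog_arm:
  motion:
    - {"delta_pos": [-0.5, -0.03, -0.05], "twist": [0, 0, 0], "claw": -1}
    - {"delta_pos": [-0.5, -0.03, -0.02], "twist": [0, 0, 0], "claw": -1}
    - {"delta_pos": [-0.5, -0.03, 0.02], "twist": [0, 0, 0], "claw": -1}
    - {"delta_pos": [-0.3, -0.03, 0.05], "twist": [0, 0, 0], "claw": -1}
    - {"delta_pos": [0, 0, 0], "twist": [0, 0, 0], "claw": -1}
    - {"delta_pos": [0, 0, 0], "twist": [0, 0, 0], "claw": -0.3}
    - {"delta_pos": [0, 0, 0.0], "twist": [0, 0, 0], "claw": -0.3}
    - {"delta_pos": [0, 0, 0], "twist": [0, 0, 0], "claw": -0.3}

```text
time_s: 9.7
eef_pos: [0.5063, 0.0389, 0.0973]
orientation: [3.137, -0.012, 3.087]
ft_force: [0.3, 0.1, -0.5]
gripper_width: 0.0296
```

Emit:
jog_arm:
  motion:
    - {"delta_pos": [0, 0, -2], "twist": [0, 0, 0], "claw": -0.3}
    - {"delta_pos": [0, 0, -4], "twist": [0, 0, 0], "claw": -0.3}
    - {"delta_pos": [0, 0, -4], "twist": [0, 0, 0], "claw": -0.3}
    - {"delta_pos": [0, 0, 0], "twist": [0, 0, 0], "claw": -0.3}

```text
time_s: 10.1
eef_pos: [0.5074, 0.0387, 0.2002]
orientation: [3.137, -0.014, 3.087]
ft_force: [0.2, 0.4, -1.4]
gripper_width: 0.0296
```

```bash
python3 -c "
from h import *
go([.491,.0386,.0965],1.56)
crop('side',265,150,80,80,8,'s10.png')"
```

```text
t 10.1 pos [0.5074 0.0387 0.2002] rpy [ 3.1371 -0.0137  3.0872] w 0.0296 F [ 0.2  0.4 -1.4]
delta tool cm [ 1.5  -0.14 10.39]
twist deg [-0.4  -0.82 87.5 ]
```

View pics/s10.png

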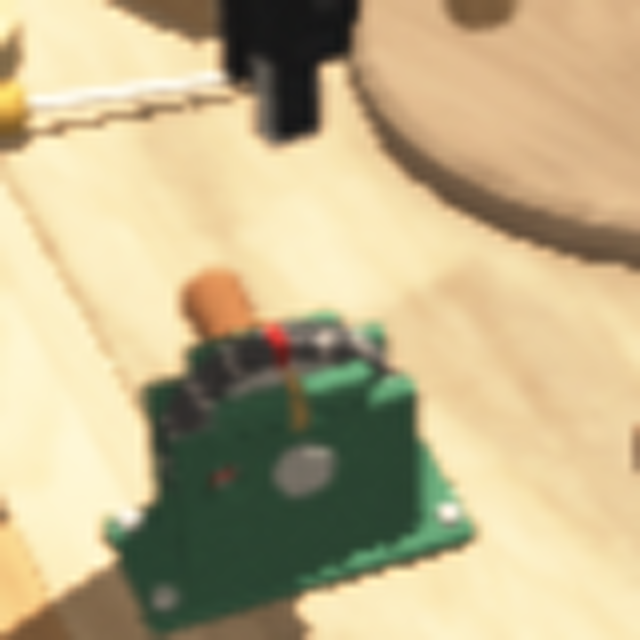

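Emit:
jog_arm:
  motion:
    - {"delta_pos": [0.1, -4, 0], "twist": [0, 0, 0], "claw": 0}
    - {"delta_pos": [0.1, -4, 0], "twist": [0, 0, 0], "claw": 0}
    - {"delta_pos": [0.1, -4, 0], "twist": [0, 0, 0], "claw": 0}
    - {"delta_pos": [0.1, -4, 0], "twist": [0, 0, 0], "claw": 0}
    - {"delta_pos": [0.1, -4, 0], "twist": [0, 0, 0], "claw": 0}
    - {"delta_pos": [0.1, -4, 0], "twist": [0, 0, 0], "claw": 0}
    - {"delta_pos": [0.1, -4, 0], "twist": [0, 0, 0], "claw": 0}
    - {"delta_pos": [0.1, -3, 0], "twist": [0, 0, 0], "claw": 0}

```text
time_s: 10.95
eef_pos: [0.4805, -0.2773, 0.1898]
orientation: [3.134, -0.022, 3.096]
ft_force: [0.9, 0.3, 0.2]
gripper_width: 0.0427
```

Emit:
jog_arm:
  motion:
    - {"delta_pos": [0, 0, 0], "twist": [0, 0, 8.5], "claw": 0}
    - {"delta_pos": [0, 0, 0], "twist": [0, 0, 8.5], "claw": 0}
    - {"delta_pos": [0, 0, 0], "twist": [0, 0, 8.5], "claw": 0}
    - {"delta_pos": [0, 0, 0], "twist": [0, 0, 8.5], "claw": 0}
    - {"delta_pos": [0, 0, 0], "twist": [0, 0, 8.5], "claw": 0}
    - {"delta_pos": [0, 0, 0], "twist": [0, 0, 8.5], "claw": 0}
    - {"delta_pos": [0, 0, 0], "twist": [0, 0, 8.5], "claw": 0}
    - {"delta_pos": [0, 0, 0], "twist": [0, 0, 8.5], "claw": 0}

```text
time_s: 11.75
eef_pos: [0.4758, -0.2828, 0.1803]
orientation: [-3.114, -0.021, 1.892]
ft_force: [-0.2, 0.4, 0.3]
gripper_width: 0.0428
```

```bash
python3 -c "
from h import *
go([.479,-.288,.1],1.546)"
```

```text
t 11.75 pos [ 0.4758 -0.2828  0.1803] rpy [-3.114  -0.0209  1.8916] w 0.0428 F [-0.2  0.4  0.3]
delta tool cm [-0.77  0.36  8.01]
twist deg [-1.77 -0.91 19.81]
```

Emit:
jog_arm:
  motion:
    - {"delta_pos": [0, 0, 0], "twist": [-0.6, -0.3, 6.6], "claw": 0}
    - {"delta_pos": [0, 0, 0], "twist": [-0.6, -0.3, 6.6], "claw": 0}
    - {"delta_pos": [0, 0, 0], "twist": [-0.6, -0.3, 6.6], "claw": 0}
    - {"delta_pos": [0, 0, 2.5], "twist": [0, 0, 0], "claw": 0}
    - {"delta_pos": [0, 0, 2.5], "twist": [0, 0, 0], "claw": 0}
    - {"delta_pos": [0, 0, 1.5], "twist": [0, 0, 0], "claw": 0}
    - {"delta_pos": [0, 0, 0], "twist": [0, 0, 0], "claw": 0}

```text
time_s: 12.45
eef_pos: [0.4734, -0.2821, 0.1067]
orientation: [-3.135, 0.002, 1.525]
ft_force: [0.5, -0.3, 0.3]
gripper_width: 0.0429
```

```bash
python3 -c "
from h import *
go([.479,-.288,.032],1.546)
crop('side',310,215,90,120,5,'p1.png');crop('top',390,190,100,70,7,'p1t.png')"
```

```text
t 12.45 pos [ 0.4734 -0.2821  0.1067] rpy [-3.1346e+00  1.6000e-03  1.5252e+00] w 0.0429 F [ 0.5 -0.3  0.3]
delta tool cm [-0.55  0.64  7.47]
twist deg [-0.4   0.09 -1.19]
```

View pics/p1.png

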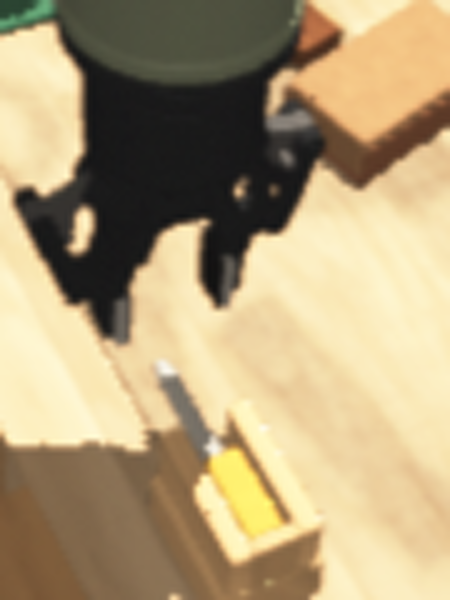

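View pics/p1t.png

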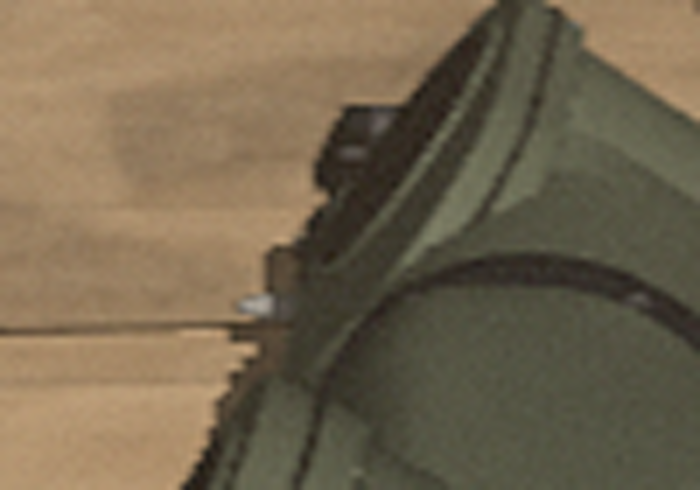

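Emit:
jog_arm:
  motion:
    - {"delta_pos": [-0.5, 0.6, 2.5], "twist": [-0.4, 0, -1.2], "claw": 0}
    - {"delta_pos": [0, 0, 2.3], "twist": [0, 0, 0], "claw": 0}
    - {"delta_pos": [0, 0, 1.2], "twist": [0, 0, 0], "claw": 0}
    - {"delta_pos": [0, 0, 0], "twist": [0, 0, 0], "claw": 0}

```text
time_s: 12.95
eef_pos: [0.4817, -0.2894, 0.0502]
orientation: [3.135, 0.006, 1.547]
ft_force: [-0.7, 0.5, 0.9]
gripper_width: 0.0427
```

```bash
python3 -c "
from h import *
go([.479,-.288,.036],1.546)
crop('side',310,215,90,120,5,'p2.png')"
```

```text
t 12.95 pos [ 0.4817 -0.2894  0.0502] rpy [3.1347 0.0057 1.5471] w 0.0427 F [-0.7  0.5  0.9]
delta tool cm [ 0.14 -0.28  1.42]
twist deg [0.39 0.33 0.06]
```

View pics/p2.png

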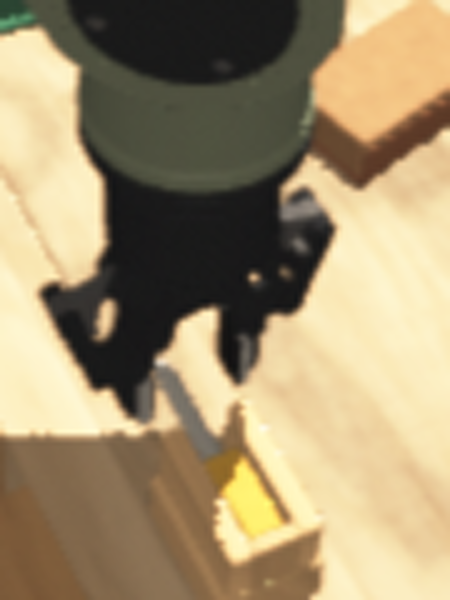

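Emit:
jog_arm:
  motion:
    - {"delta_pos": [0.1, -0.3, 0.7], "twist": [0.4, 0.3, 0], "claw": 0}
    - {"delta_pos": [0, 0, 0.5], "twist": [0, 0, 0], "claw": 0}
    - {"delta_pos": [0, 0, 0.1], "twist": [0, 0, 0], "claw": 0}
    - {"delta_pos": [0, 0, 0], "twist": [0, 0, 0], "claw": -1}
    - {"delta_pos": [0, 0, 0], "twist": [0, 0, 0], "claw": -1}
    - {"delta_pos": [0, 0, 0], "twist": [0, 0, 0], "claw": -1}
    - {"delta_pos": [0, 0, 0], "twist": [0, 0, 0], "claw": -1}
    - {"delta_pos": [0, 0, 0], "twist": [0, 0, 0], "claw": -1}
  squeeze: 80

```text
time_s: 13.8
eef_pos: [0.4799, -0.289, 0.0403]
orientation: [3.138, 0.002, 1.547]
ft_force: [-0.1, -0.7, -0.5]
gripper_width: 0.0074
```

```bash
python3 -c "
from h import *
go([.479,-.288,.036],1.546)
crop('side',310,215,90,120,5,'p3.png')"
```

```text
t 13.8 pos [ 0.4799 -0.289   0.0403] rpy [3.1383e+00 2.4000e-03 1.5470e+00] w 0.0074 F [-0.1 -0.7 -0.5]
delta tool cm [ 0.1  -0.09  0.43]
twist deg [0.19 0.14 0.06]
```

View pics/p3.png

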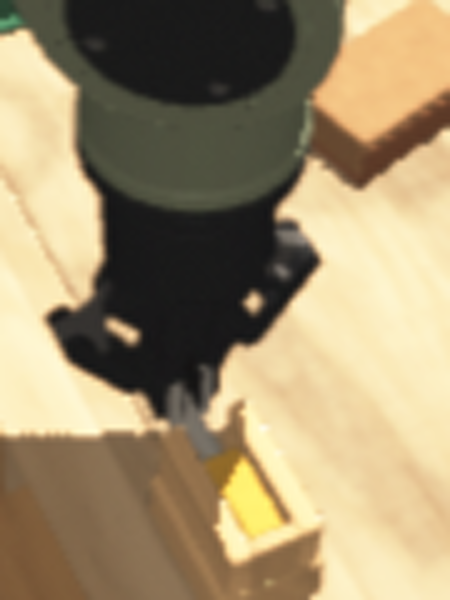

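Emit:
jog_arm:
  motion:
    - {"delta_pos": [0, 0, 0], "twist": [0, 0, 0], "claw": -0.3}
    - {"delta_pos": [0, 0, 0], "twist": [0, 0, 0], "claw": -0.3}
    - {"delta_pos": [0.1, -0.1, 0.5], "twist": [0.2, 0.1, 0], "claw": -0.3}
    - {"delta_pos": [0, 0, 0.2], "twist": [0, 0, 0], "claw": -0.3}
    - {"delta_pos": [0, 0, 0.0], "twist": [0, 0, 0], "claw": -0.3}

```text
time_s: 14.35
eef_pos: [0.479, -0.2879, 0.0326]
orientation: [-3.141, 0.001, 1.547]
ft_force: [0.6, 0.1, 1.1]
gripper_width: 0.0301
```

Emit:
jog_arm:
  motion:
    - {"delta_pos": [0, 0, 0], "twist": [0, 0, 0], "claw": -1}
    - {"delta_pos": [0, 0, 0], "twist": [0, 0, 0], "claw": -1}
    - {"delta_pos": [0, 0, 0], "twist": [0, 0, 0], "claw": -1}
    - {"delta_pos": [0, 0, 0], "twist": [0, 0, 0], "claw": -1}

```text
time_s: 14.75
eef_pos: [0.479, -0.2879, 0.0326]
orientation: [-3.141, 0.0, 1.547]
ft_force: [0.5, -0.4, 0.3]
gripper_width: 0.008
```

Emit:
jog_arm:
  motion:
    - {"delta_pos": [0, 0, -1], "twist": [0, 0, 0], "claw": -1}
    - {"delta_pos": [0, 0, -2], "twist": [0, 0, 0], "claw": -1}
    - {"delta_pos": [0, 0, -2], "twist": [0, 0, 0], "claw": -1}
    - {"delta_pos": [0, 0, -1], "twist": [0, 0, 0], "claw": -1}
    - {"delta_pos": [0, 0, 0], "twist": [0, 0, 0], "claw": -1}

```text
time_s: 15.25
eef_pos: [0.4788, -0.2878, 0.0965]
orientation: [-3.141, 0.0, 1.547]
ft_force: [-0.0, 0.6, -1.6]
gripper_width: 0.0082
```

```bash
python3 -c "
from h import *
go([.475,-.1,.093],1.509)
crop('side',310,195,90,120,5,'p4.png')"
```

```text
t 15.25 pos [ 0.4788 -0.2878  0.0965] rpy [-3.1410e+00  2.0000e-04  1.5471e+00] w 0.0082 F [-0.   0.6 -1.6]
delta tool cm [18.76 -0.82  0.35]
twist deg [-0.04  0.01  2.18]
```

View pics/p4.png

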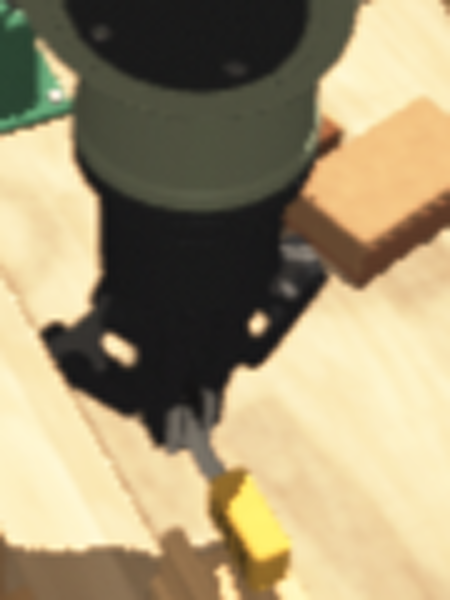

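Emit:
jog_arm:
  motion:
    - {"delta_pos": [3, 0, 0], "twist": [0, 0, 0.7], "claw": -1}
    - {"delta_pos": [3, 0, 0], "twist": [0, 0, 0.7], "claw": -1}
    - {"delta_pos": [3, 0, 0], "twist": [0, 0, 0.7], "claw": -1}
    - {"delta_pos": [3, 0, 0], "twist": [0, 0, 0], "claw": -1}
    - {"delta_pos": [3, 0, 0], "twist": [0, 0, 0], "claw": -1}
    - {"delta_pos": [2.5, 0, 0.5], "twist": [0, 0, 0], "claw": -1}
    - {"delta_pos": [0, 0, 1], "twist": [0, 0, 0], "claw": -1}
    - {"delta_pos": [0, 0, 0], "twist": [0, 0, 0], "claw": -1}

```text
time_s: 16.1
eef_pos: [0.4847, -0.1065, 0.0746]
orientation: [-3.134, -0.0, 1.508]
ft_force: [-0.3, -0.4, -0.9]
gripper_width: 0.0082
```

```bash
python3 -c "
from h import *
go([.475,-.1,.012],1.509)
crop('side',270,150,110,120,5,'p5.png')"
```

```text
t 16.1 pos [ 0.4847 -0.1065  0.0746] rpy [-3.1337e+00 -1.0000e-04  1.5075e+00] w 0.0082 F [-0.3 -0.4 -0.9]
delta tool cm [ 0.59 -0.96  6.26]
twist deg [-0.45 -0.01 -0.08]
```

View pics/p5.png

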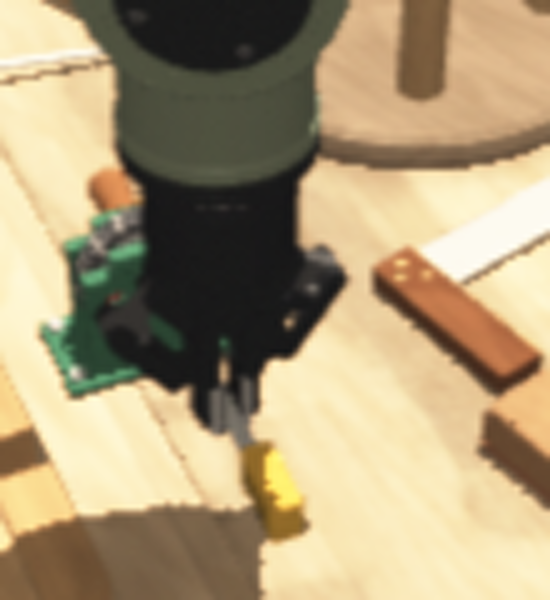

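Emit:
jog_arm:
  motion:
    - {"delta_pos": [0, -0.8, 2], "twist": [-0.4, 0, 0], "claw": -1}
    - {"delta_pos": [0, 0, 2], "twist": [0, 0, 0], "claw": -1}
    - {"delta_pos": [0, 0, 1.5], "twist": [0, 0, 0], "claw": -1}
    - {"delta_pos": [0, 0, 0.5], "twist": [0, 0, 0], "claw": -1}
    - {"delta_pos": [0, 0, 0], "twist": [0, 0, 0], "claw": -1}

```text
time_s: 16.65
eef_pos: [0.4766, -0.1106, 0.0138]
orientation: [3.14, 0.001, 1.502]
ft_force: [-0.4, -0.3, -1.3]
gripper_width: 0.0081
```

```bash
python3 -c "
from h import *
go([.475,-.1,.0035],1.509)"
```

```text
t 16.65 pos [ 0.4766 -0.1106  0.0138] rpy [3.1404e+00 1.4000e-03 1.5019e+00] w 0.0081 F [-0.4 -0.3 -1.3]
delta tool cm [ 1.05 -0.24  1.02]
twist deg [ 0.07  0.08 -0.41]
```

Emit:
jog_arm:
  motion:
    - {"delta_pos": [0, 0, 0.5], "twist": [0, 0, 0], "claw": -1}
    - {"delta_pos": [0, 0, 0.4], "twist": [0, 0, 0], "claw": -1}
    - {"delta_pos": [0, 0, 0.1], "twist": [0, 0, 0], "claw": -1}
    - {"delta_pos": [0, 0, 0], "twist": [0, 0, 0], "claw": -1}

```text
time_s: 17.05
eef_pos: [0.4774, -0.1116, 0.0046]
orientation: [3.138, 0.002, 1.501]
ft_force: [-0.3, -0.1, -0.4]
gripper_width: 0.0076
```

```bash
python3 -c "
from h import *
go([.475,-.1,.0035],1.509)"
```

```text
t 17.05 pos [ 0.4774 -0.1116  0.0046] rpy [3.1382e+00 2.0000e-03 1.5011e+00] w 0.0076 F [-0.3 -0.1 -0.4]
delta tool cm [ 1.14 -0.32  0.11]
twist deg [ 0.19  0.12 -0.45]
```

Emit:
jog_arm:
  motion:
    - {"delta_pos": [0, 0, 0], "twist": [0, 0, 0], "claw": -0.5}
    - {"delta_pos": [0, 0, 0], "twist": [0, 0, 0], "claw": -0.2}
    - {"delta_pos": [0, 0, -1], "twist": [0, 0, 0], "claw": -0.1}
    - {"delta_pos": [0, 0, -3], "twist": [0, 0, 0], "claw": -0.1}
    - {"delta_pos": [0, 0, -3], "twist": [0, 0, 0], "claw": -0.1}
    - {"delta_pos": [-3, 0, 0], "twist": [0, 0, 0], "claw": -0.1}
    - {"delta_pos": [-3, 0, 0], "twist": [0, 0, 0], "claw": -0.1}
    - {"delta_pos": [0, 0, 0], "twist": [0, 0, 0], "claw": -0.1}

```text
time_s: 17.85
eef_pos: [0.4736, -0.1725, 0.0823]
orientation: [3.135, 0.003, 1.503]
ft_force: [-0.8, 0.2, -0.9]
gripper_width: 0.0385
```

```bash
python3 -c "
from h import *
go([.475,-.17,.0035],1.509)
crop('side',270,170,110,120,5,'p6.png');crop('top',320,180,120,90,6,'p6t.png')"
```

```text
t 17.85 pos [ 0.4736 -0.1725  0.0823] rpy [3.1351e+00 2.9000e-03 1.5034e+00] w 0.0385 F [-0.8  0.2 -0.9]
delta tool cm [0.28 0.08 7.88]
twist deg [ 0.37  0.17 -0.32]
```

View pics/p6.png

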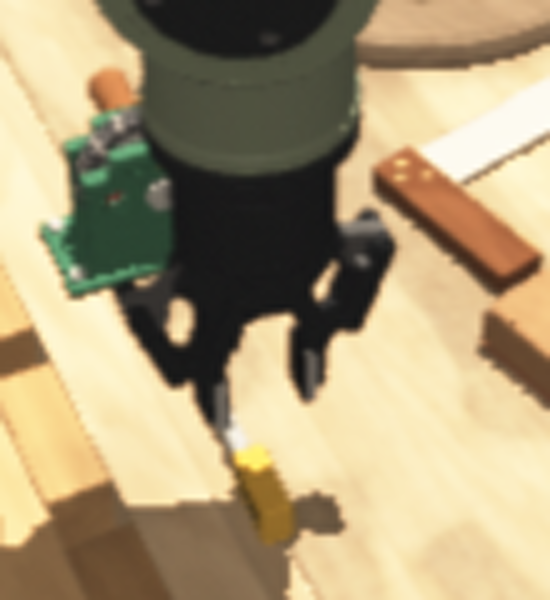

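View pics/p6t.png

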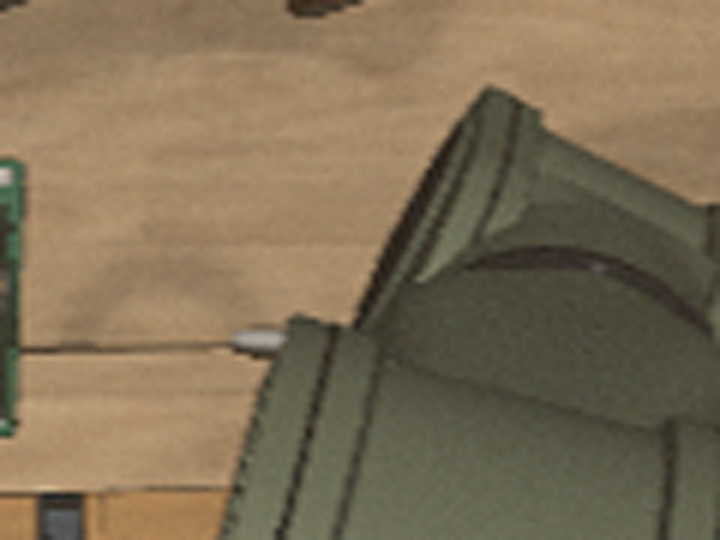

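```bash
python3 -c "
from h import *
tu=un((234,341),320,180,6);print('tip',onz('top',tu,.014).round(4))
S=lambda x,y:un((x,y),270,170,5)
im=cv2.imread('pics/p6.png');cv2.imwrite('pics/p6z.png',cv2.resize(im[400:560,180:340],None,fx=4,fy=4,interpolation=cv2.INTER_CUBIC))
p=np.array([.4774,-.1116,0]);d=np.array([np.cos(1.501),np.sin(1.501),0])
tip=p+.022*d+[0,0,.014];tab=p-.0625*d
print('exp tip',tip,'tab',tab)
sd=np.array([-d[1],d[0],0])
for a,b,z in [(-.0225,.009,.028),(-.0225,-.009,.028),(.0225,.009,.028),(.0225,-.009,.028),(-.0225,.009,0),(-.0225,-.009,0)]:
  w=tab+a*d+b*sd+[0,0,z];s=proj('side',w)[0];c=(s-[270,170]+.5)*5-.5;print((a,b,z),c.round(0),((c-[180,400])*4).round(0))
"
```

```text
tip [ 0.4762 -0.0922  0.014 ]
exp tip [ 0.47893427 -0.08965357  0.014     ] tab [ 0.47304127 -0.17394783  0.        ]
(-0.0225, 0.009, 0.028) [260. 517.] [321. 470.]
(-0.0225, -0.009, 0.028) [293. 506.] [453. 426.]
(0.0225, 0.009, 0.028) [229. 452.] [194. 209.]
(0.0225, -0.009, 0.028) [261. 442.] [323. 168.]
(-0.0225, 0.009, 0) [261. 551.] [324. 602.]
(-0.0225, -0.009, 0) [293. 540.] [453. 559.]
```

View pics/p6z.png

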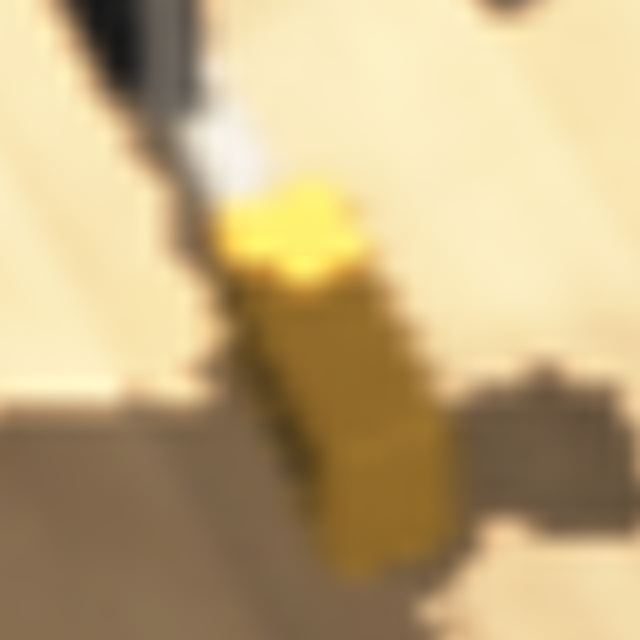

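Emit:
jog_arm:
  motion:
    - {"delta_pos": [-0.3, 0.05, 2.5], "twist": [0.4, 0.2, -0.3], "claw": -0.1}
    - {"delta_pos": [0, 0, 2.5], "twist": [0, 0, 0], "claw": -0.1}
    - {"delta_pos": [0, 0, 1.5], "twist": [0, 0, 0], "claw": -0.1}
    - {"delta_pos": [0, 0, 0.4], "twist": [0, 0, 0], "claw": -0.1}
    - {"delta_pos": [0, 0, 0], "twist": [0, 0, 0], "claw": -0.1}

```text
time_s: 18.45
eef_pos: [0.4755, -0.167, 0.0122]
orientation: [-3.141, -0.005, 1.517]
ft_force: [-0.5, 0.9, 0.1]
gripper_width: 0.0383
```

```bash
python3 -c "
from h import *
go([.4735,-.1755,.006],1.509)
crop('side',270,170,110,120,5,'p7.png')"
```

```text
t 18.45 pos [ 0.4755 -0.167   0.0122] rpy [-3.1411 -0.005   1.517 ] w 0.0383 F [-0.5  0.9  0.1]
delta tool cm [-0.86 -0.16  0.61]
twist deg [-0.03 -0.29  0.46]
```

View pics/p7.png

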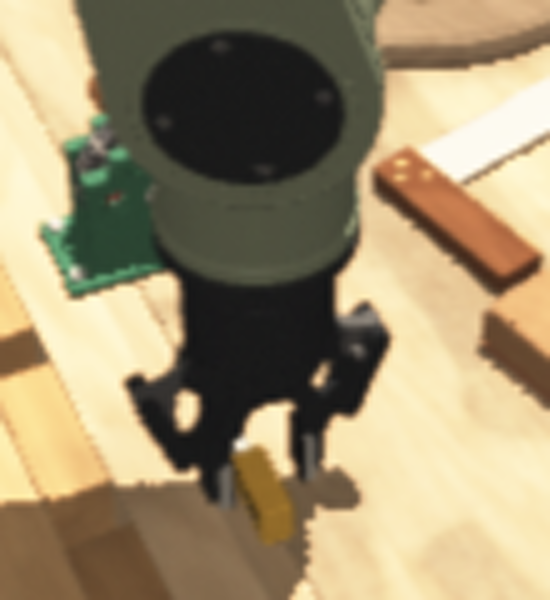

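Straddling the tab but about 9 mm too far forward; correct, lower and close.

Emit:
jog_arm:
  motion:
    - {"delta_pos": [-0.8, -0.1, 0.2], "twist": [0, -0.3, 0.5], "claw": -0.1}
    - {"delta_pos": [0, 0, 0.3], "twist": [0, 0, 0], "claw": -0.1}
    - {"delta_pos": [0, 0, 0], "twist": [0, 0, 0], "claw": -0.1}

```text
time_s: 18.8
eef_pos: [0.475, -0.1756, 0.0089]
orientation: [3.139, 0.001, 1.508]
ft_force: [0.3, 0.0, -0.3]
gripper_width: 0.0385
```

```bash
python3 -c "
from h import *
go([.4735,-.1755,.006],1.509)"
```

```text
t 18.8 pos [ 0.475  -0.1756  0.0089] rpy [3.1395e+00 1.4000e-03 1.5080e+00] w 0.0385 F [ 0.3  0.  -0.3]
delta tool cm [ 0.   -0.15  0.29]
twist deg [ 0.12  0.08 -0.06]
```

Emit:
jog_arm:
  motion:
    - {"delta_pos": [0, -0.1, 0.3], "twist": [0.1, 0.1, 0], "claw": -0.1}
    - {"delta_pos": [0, 0, 0.1], "twist": [0, 0, 0], "claw": -0.1}
    - {"delta_pos": [0, 0, 0], "twist": [0, 0, 0], "claw": -1}
    - {"delta_pos": [0, 0, 0], "twist": [0, 0, 0], "claw": -1}
    - {"delta_pos": [0, 0, 0], "twist": [0, 0, 0], "claw": -1}
    - {"delta_pos": [0, 0, 0], "twist": [0, 0, 0], "claw": -1}
    - {"delta_pos": [0, 0, 0], "twist": [0, 0, 0], "claw": -1}
  squeeze: 60

```text
time_s: 19.5
eef_pos: [0.474, -0.1755, 0.0052]
orientation: [3.141, -0.001, 1.508]
ft_force: [0.5, -0.6, -0.7]
gripper_width: 0.0168
```

```bash
python3 -c "
from h import *
go([.4735,-.1755,.046],1.509)
crop('top',320,180,120,90,6,'p8t.png');crop('side',270,170,110,120,5,'p8.png')"
```

```text
t 19.5 pos [ 0.474  -0.1755  0.0052] rpy [ 3.1408e+00 -5.0000e-04  1.5079e+00] w 0.0168 F [ 0.5 -0.6 -0.7]
delta tool cm [-0.   -0.05 -4.08]
twist deg [ 0.04 -0.03 -0.06]
```

View pics/p8t.png

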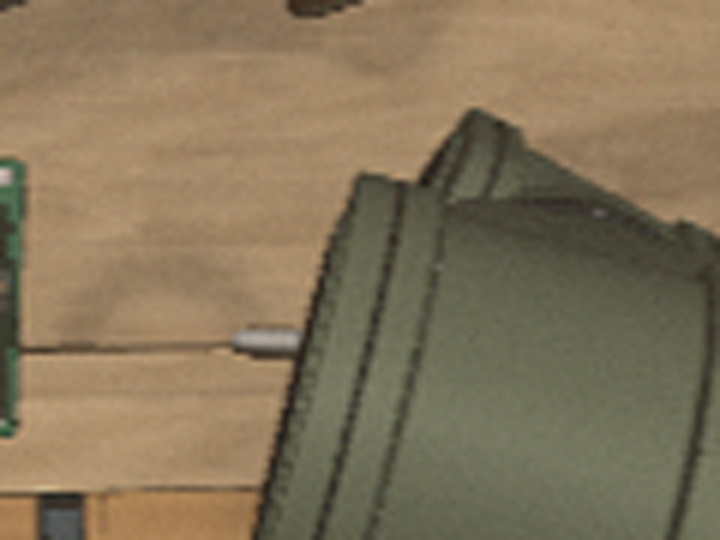

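View pics/p8.png

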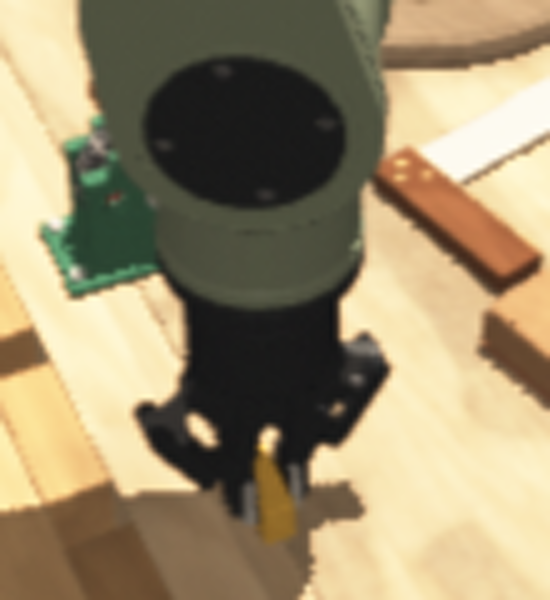

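```bash
python3 -c "
from h import *
crop('top',270,195,80,60,8,'t9.png')"
```

```text
(no output)
```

View pics/t9.png

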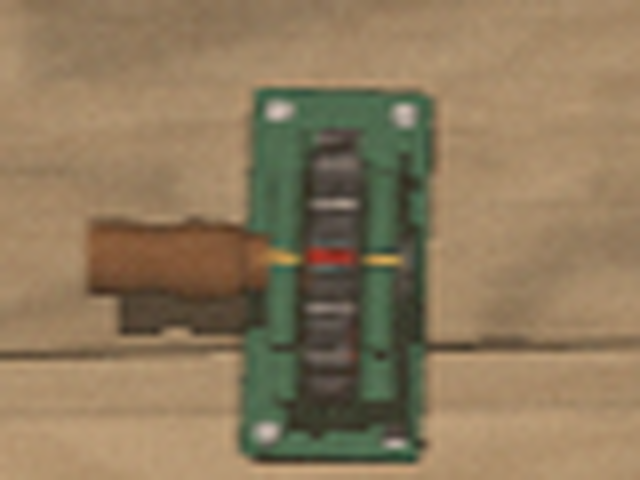

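```bash
python3 -c "
from h import *
T=lambda x,y:un((x,y),270,195)
print('red',onz('top',T(331,257),.1015),'ptr',onz('top',T(388,261),.092),onz('top',T(285,258),.092))
sc=[onz('top',T(*c),.009) for c in [(279,110),(405,114),(266,431),(396,438)]]
print(np.mean(sc,0), sc[0]-sc[2],sc[1]-sc[3])
hs=cv2.cvtColor(cv2.imread('pics/t9.png'),cv2.COLOR_BGR2HSV);m=cv2.inRange(hs,(60,60,40),(95,255,255))
m=cv2.morphologyEx(m,cv2.MORPH_CLOSE,np.ones((60,60)));c=max(cv2.findContours(m,0,2)[0],key=cv2.contourArea);r=cv2.minAreaRect(c);print(r,cv2.contourArea(c));print(onz('top',T(*r[0]),.008))
V=C['side']['view'];V=np.array(V);print('sidecam',-V[:3,:3].T@V[:3,3])
S=lambda x,y:un((x,y),265,150)
print('side red', onz('side',S(277,343),.1015),tri(T(331,257),S(277,343)))
"
```

```text
red [0.50152415 0.03799006 0.1015    ] ptr [0.5002715  0.01946221 0.092     ] [0.50223704 0.05325628 0.092     ]
[0.50194783 0.03769564 0.009     ] [ 0.11190013 -0.00732649  0.        ] [ 0.11294563 -0.00639405  0.        ]
((336.5848693847656, 287.6766052246094), (171.7803955078125, 388.9323425292969), 2.0920662879943848) 55880.0
[0.49669631 0.03783172 0.008     ]
sidecam [ 0.21776109 -0.73313499  0.81665181]
side red [0.50346928 0.03563458 0.1015    ] (array([0.5028476 , 0.03762956, 0.0999328 ]), np.float64(0.0025624356759894108))
```

Emit:
jog_arm:
  motion:
    - {"delta_pos": [0, 0, -1.5], "twist": [0, 0, 0], "claw": -1}
    - {"delta_pos": [0, 0, -2.5], "twist": [0, 0, 0], "claw": -1}
    - {"delta_pos": [2, -0.3, 0], "twist": [0, 0, 0], "claw": -1}
    - {"delta_pos": [2, -0.3, 0], "twist": [0, 0, 0], "claw": -1}
    - {"delta_pos": [2, -0.3, 0], "twist": [0, 0, 0], "claw": -1}
    - {"delta_pos": [1.5, 0, 0], "twist": [0, 0, 0], "claw": -1}
    - {"delta_pos": [0, 0, 0], "twist": [0, 0, 0], "claw": -1}

```text
time_s: 20.35
eef_pos: [0.4694, -0.098, 0.0468]
orientation: [3.141, -0.0, 1.507]
ft_force: [0.3, 0.4, -1.4]
gripper_width: 0.0169
```

```bash
python3 -c "
from h import *
go([.4694,-.0805,.0462],1.509)
crop('top',270,195,100,60,8,'t10.png');crop('side',260,140,110,120,5,'p10.png')"
```

```text
t 20.35 pos [ 0.4694 -0.098   0.0468] rpy [ 3.1405e+00 -5.0000e-04  1.5065e+00] w 0.0169 F [ 0.3  0.4 -1.4]
delta tool cm [ 1.74 -0.12  0.06]
twist deg [ 0.06 -0.03 -0.14]
```

View pics/t10.png

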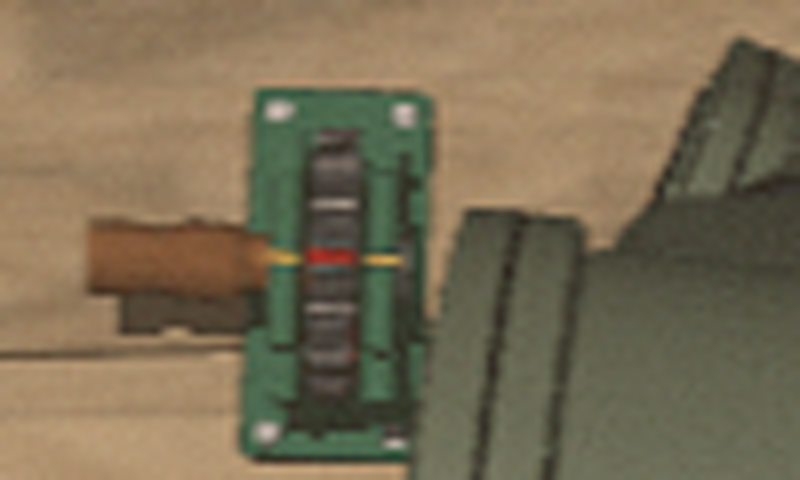

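View pics/p10.png

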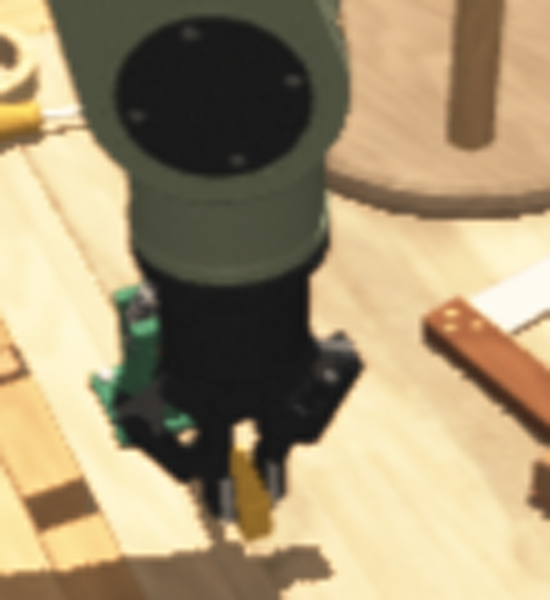

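Emit:
jog_arm:
  motion:
    - {"delta_pos": [0.8, -0.18, 0.05], "twist": [0, 0, -0.15], "claw": -1}
    - {"delta_pos": [0.8, 0, 0], "twist": [0, 0, 0], "claw": -1}
    - {"delta_pos": [0.6, 0, 0], "twist": [0, 0, 0], "claw": -1}
    - {"delta_pos": [0, 0, 0], "twist": [0, 0, 0], "claw": -1}

```text
time_s: 20.85
eef_pos: [0.4687, -0.0782, 0.0461]
orientation: [3.14, 0.001, 1.505]
ft_force: [0.2, -0.8, -0.8]
gripper_width: 0.0167
```

```bash
cat >> h.py <<'E'
def chk():
    o=bot.get_obs();p=o["eef_pos"]
    print("line dx mm",round(1000*(p[0]-(.4694+.061*(p[1]+.0805))),2));go([.4694+.061*(-.004+.0805),-.004,.0462],1.51)
    print("torque",np.array(o["torque"]).round(2))
E
python3 -c "
from h import *
chk()
crop('top',270,195,100,60,8,'t11.png');crop('side',260,140,110,120,5,'p11.png')"
```

```text
line dx mm -0.79
t 20.85 pos [ 0.4687 -0.0782  0.0461] rpy [3.1404e+00 1.4000e-03 1.5046e+00] w 0.0167 F [ 0.2 -0.8 -0.8]
delta tool cm [ 7.44  0.04 -0.02]
twist deg [ 0.07  0.08 -0.31]
torque [ 0.04 -0.03  0.04]
```

View pics/t11.png

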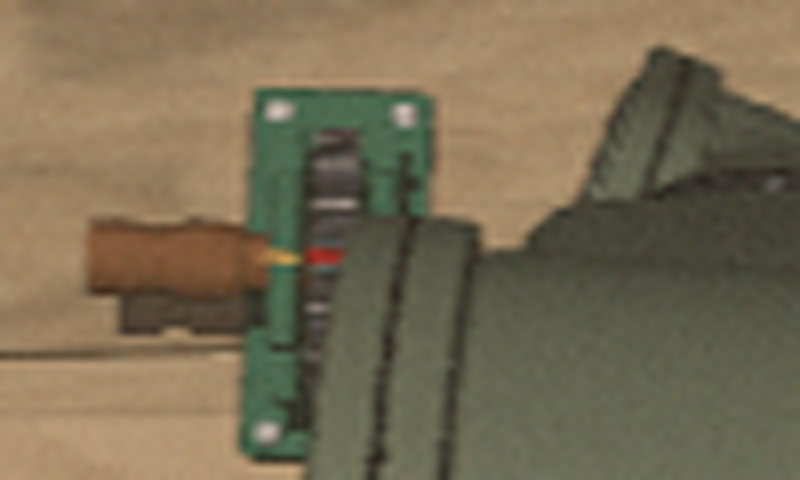

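View pics/p11.png

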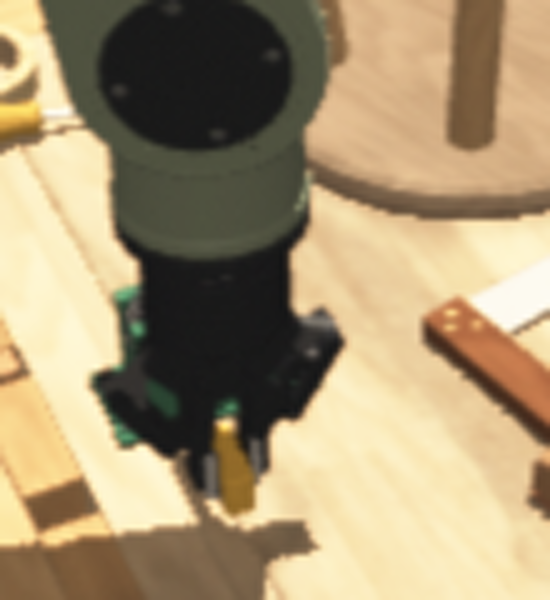

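Emit:
jog_arm:
  motion:
    - {"delta_pos": [0.6, 0, 0], "twist": [0, 0.1, -0.3], "claw": -1}
    - {"delta_pos": [0.5, 0, 0], "twist": [0, 0, 0], "claw": -1}
    - {"delta_pos": [0.4, 0, 0], "twist": [0, 0, 0], "claw": -1}
    - {"delta_pos": [0, 0, 0], "twist": [0, 0, 0], "claw": -1}

```text
time_s: 21.35
eef_pos: [0.4698, -0.0632, 0.0461]
orientation: [3.14, 0.0, 1.509]
ft_force: [1.1, -0.8, -1.0]
gripper_width: 0.0169
```

```bash
python3 -c "
from h import *
chk()"
```

```text
line dx mm -0.65
t 21.35 pos [ 0.4698 -0.0632  0.0461] rpy [3.1401e+00 1.0000e-04 1.5090e+00] w 0.0169 F [ 1.1 -0.8 -1. ]
delta tool cm [ 5.94  0.06 -0.01]
twist deg [ 0.09  0.   -0.06]
torque [-0.08  0.02  0.03]
```

Emit:
jog_arm:
  motion:
    - {"delta_pos": [0.3, 0, 0], "twist": [0, 0, 0], "claw": -1}
    - {"delta_pos": [0.3, 0, 0], "twist": [0, 0, 0], "claw": -1}
    - {"delta_pos": [0.3, 0, 0], "twist": [0, 0, 0], "claw": -1}
    - {"delta_pos": [0, 0, 0], "twist": [0, 0, 0], "claw": -1}

```text
time_s: 21.75
eef_pos: [0.4704, -0.0535, 0.0462]
orientation: [3.14, 0.0, 1.509]
ft_force: [0.4, -0.4, -1.3]
gripper_width: 0.0168
```

```bash
python3 -c "
from h import *
chk()"
```

```text
line dx mm -0.62
t 21.75 pos [ 0.4704 -0.0535  0.0462] rpy [3.140e+00 2.000e-04 1.509e+00] w 0.0168 F [ 0.4 -0.4 -1.3]
delta tool cm [ 4.96  0.06 -0.01]
twist deg [ 0.09  0.01 -0.06]
torque [ 0.03 -0.01 -0.02]
```

Emit:
jog_arm:
  motion:
    - {"delta_pos": [0.4, 0, 0], "twist": [0, 0, 0], "claw": -1}
    - {"delta_pos": [0.4, 0, 0], "twist": [0, 0, 0], "claw": -1}
    - {"delta_pos": [0.4, 0, 0], "twist": [0, 0, 0], "claw": -1}
    - {"delta_pos": [0, 0, 0], "twist": [0, 0, 0], "claw": -1}

```text
time_s: 22.15
eef_pos: [0.4712, -0.0404, 0.0461]
orientation: [3.14, 0.0, 1.509]
ft_force: [0.1, 0.2, -1.1]
gripper_width: 0.0167
```

```bash
python3 -c "
from h import *
chk()"
```

```text
line dx mm -0.64
t 22.15 pos [ 0.4712 -0.0404  0.0461] rpy [3.1401e+00 1.0000e-04 1.5089e+00] w 0.0167 F [ 0.1  0.2 -1.1]
delta tool cm [ 3.65  0.06 -0.01]
twist deg [ 0.09  0.01 -0.06]
torque [-0.07 -0.02 -0.04]
```

Emit:
jog_arm:
  motion:
    - {"delta_pos": [0.4, 0, 0], "twist": [0, 0, 0], "claw": -1}
    - {"delta_pos": [0.4, 0, 0], "twist": [0, 0, 0], "claw": -1}
    - {"delta_pos": [0.4, 0, 0], "twist": [0, 0, 0], "claw": -1}
    - {"delta_pos": [0.4, 0, 0], "twist": [0, 0, 0], "claw": -1}
    - {"delta_pos": [0, 0, 0], "twist": [0, 0, 0], "claw": -1}

```text
time_s: 22.65
eef_pos: [0.4723, -0.0229, 0.0461]
orientation: [3.14, 0.0, 1.509]
ft_force: [-0.5, 0.2, -1.4]
gripper_width: 0.0169
```

```bash
python3 -c "
from h import *
chk()"
```

```text
line dx mm -0.63
t 22.65 pos [ 0.4723 -0.0229  0.0461] rpy [3.1401e+00 1.0000e-04 1.5091e+00] w 0.0169 F [-0.5  0.2 -1.4]
delta tool cm [ 1.89  0.06 -0.01]
twist deg [ 0.09  0.   -0.05]
torque [-0.02 -0.   -0.01]
```

Emit:
jog_arm:
  motion:
    - {"delta_pos": [0.4, 0, 0], "twist": [0, 0, 0], "claw": -1}
    - {"delta_pos": [0.4, 0, 0], "twist": [0, 0, 0], "claw": -1}
    - {"delta_pos": [0.4, 0, 0], "twist": [0, 0, 0], "claw": -1}
    - {"delta_pos": [0.3, 0, 0], "twist": [0, 0, 0], "claw": -1}
    - {"delta_pos": [0, 0, 0], "twist": [0, 0, 0], "claw": -1}

```text
time_s: 23.15
eef_pos: [0.4733, -0.0065, 0.0461]
orientation: [3.14, 0.0, 1.509]
ft_force: [-0.6, 0.5, -0.9]
gripper_width: 0.0172
```

```bash
python3 -c "
from h import *
chk()
crop('side',260,140,110,120,5,'p12.png');crop('top',250,180,100,75,8,'t12.png')"
```

```text
line dx mm -0.6
t 23.15 pos [ 0.4733 -0.0065  0.0461] rpy [3.140e+00 1.000e-04 1.509e+00] w 0.0172 F [-0.6  0.5 -0.9]
delta tool cm [ 0.26  0.06 -0.01]
twist deg [ 0.09  0.   -0.05]
torque [-0.01  0.04 -0.05]
```

View pics/p12.png

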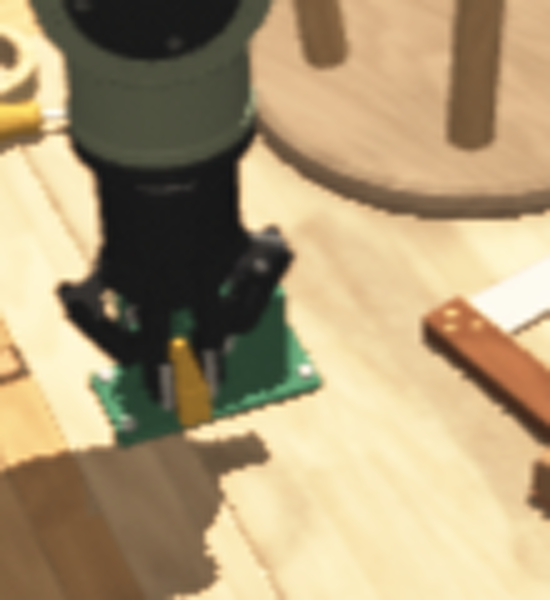

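View pics/t12.png

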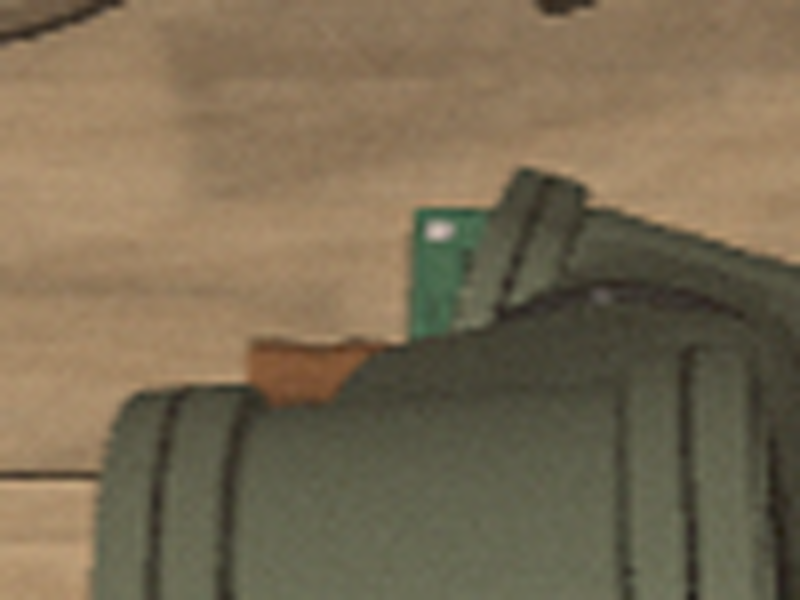

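Emit:
jog_arm:
  motion:
    - {"delta_pos": [0.3, 0, 0], "twist": [0, 0, 0], "claw": -1}
    - {"delta_pos": [0.2, 0, 0], "twist": [0, 0, 0], "claw": -1}
    - {"delta_pos": [0.2, 0, 0], "twist": [0, 0, 0], "claw": -1}

```text
time_s: 23.55
eef_pos: [0.4734, -0.0039, 0.0462]
orientation: [3.14, 0.005, 1.504]
ft_force: [-3.2, -17.7, 0.3]
gripper_width: 0.0169
```

```bash
python3 -c "
from h import *
chk()"
```

```text
line dx mm -0.64
t 23.55 pos [ 0.4734 -0.0039  0.0462] rpy [3.1396 0.0055 1.5037] w 0.0169 F [ -3.2 -17.7   0.3]
delta tool cm [-0.    0.06  0.  ]
twist deg [ 0.11  0.31 -0.36]
torque [-3.7   0.55  0.03]
```

Emit:
jog_arm:
  motion:
    - {"delta_pos": [0, 0, 0], "twist": [0, 0, 0], "claw": -0.5}
    - {"delta_pos": [0, 0, 0], "twist": [0, 0, 0], "claw": -0.2}
    - {"delta_pos": [0, 0, 0], "twist": [0, 0, 0], "claw": -0.2}
    - {"delta_pos": [0, 0, 0], "twist": [0, 0, 0], "claw": -0.2}

```text
time_s: 23.95
eef_pos: [0.4735, -0.004, 0.0463]
orientation: [3.139, 0.006, 1.503]
ft_force: [0.1, 0.2, -0.4]
gripper_width: 0.0341
```

```bash
python3 -c "
from h import *
chk()
crop('side',260,140,110,120,5,'p13.png')"
```

```text
line dx mm -0.57
t 23.95 pos [ 0.4735 -0.004   0.0463] rpy [3.1394 0.0057 1.5032] w 0.0341 F [ 0.1  0.2 -0.4]
delta tool cm [0.   0.06 0.01]
twist deg [ 0.13  0.32 -0.39]
torque [ 0.05  0.05 -0.01]
```

View pics/p13.png

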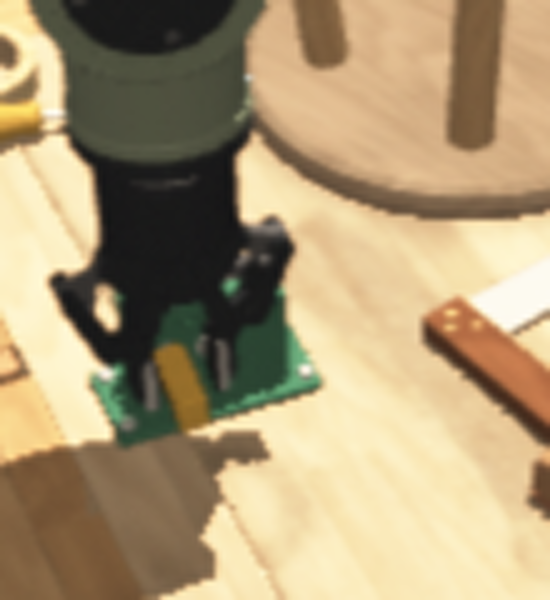

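Pin is free between the open fingers and stays in place. Lift straight up and back away.

Emit:
jog_arm:
  motion:
    - {"delta_pos": [0, 0, -1], "twist": [0, 0, 0], "claw": -0.2}
    - {"delta_pos": [0, 0, -2], "twist": [0, 0, 0], "claw": -0.2}
    - {"delta_pos": [0, 0, -3], "twist": [0, 0, 0], "claw": -0.2}
    - {"delta_pos": [0, 0, -4], "twist": [0, 0, 0], "claw": -0.2}
    - {"delta_pos": [0, 0, -4], "twist": [0, 0, 0], "claw": -0.2}
    - {"delta_pos": [0, 0, 0], "twist": [0, 0, 0], "claw": -0.2}

```text
time_s: 24.6
eef_pos: [0.4723, -0.0031, 0.1945]
orientation: [3.14, 0.005, 1.502]
ft_force: [-0.1, 0.8, -0.9]
gripper_width: 0.0343
```

Emit:
jog_arm:
  motion:
    - {"delta_pos": [-4, 0, 0], "twist": [0, 0, 0], "claw": -0.2}
    - {"delta_pos": [-4, 0, 0], "twist": [0, 0, 0], "claw": -0.2}
    - {"delta_pos": [-4, 0, 0], "twist": [0, 0, 0], "claw": -0.2}
    - {"delta_pos": [-4, 0, 0], "twist": [0, 0, 0], "claw": -0.2}
    - {"delta_pos": [-4, 0, 0], "twist": [0, 0, 0], "claw": -0.2}
    - {"delta_pos": [-4, 0, 0], "twist": [0, 0, 0], "claw": -0.2}
    - {"delta_pos": [-3, 0, 0], "twist": [0, 0, 0], "claw": -0.2}
    - {"delta_pos": [0, 0, 0], "twist": [0, 0, 0], "claw": -0.2}

```text
time_s: 25.4
eef_pos: [0.4527, -0.2808, 0.1996]
orientation: [3.137, 0.003, 1.508]
ft_force: [0.4, 0.7, -0.4]
gripper_width: 0.0344
```

```bash
python3 -c "
from h import *
chk()
crop('side',260,160,80,80,8,'p14.png');crop('top',270,195,80,60,8,'t14.png')"
```

```text
line dx mm -4.5
t 25.4 pos [ 0.4527 -0.2808  0.1996] rpy [3.1373 0.0034 1.5077] w 0.0344 F [ 0.4  0.7 -0.4]
delta tool cm [27.81  0.32 15.24]
twist deg [ 0.25  0.2  -0.13]
torque [-0.01  0.04  0.02]
```

View pics/p14.png

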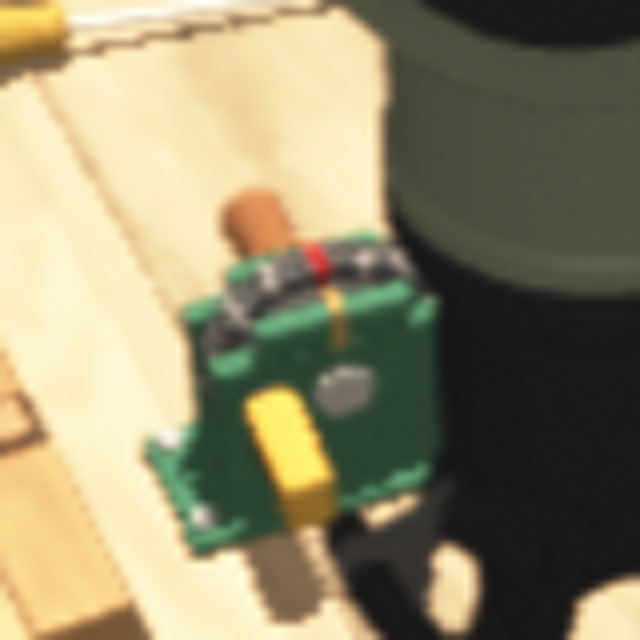

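View pics/t14.png

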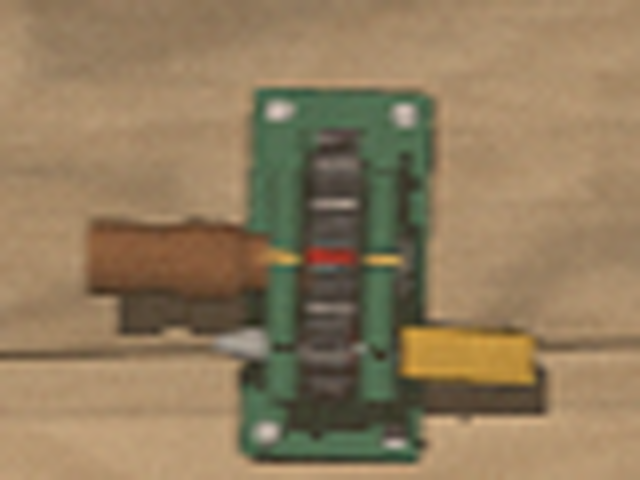

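```bash
python3 -c "
from h import *
T=lambda x,y:un((x,y),270,195)
O2=np.array([.5017,.0378,0])
t=onz('top',T(215,343),.057);b=O2+RH@np.array([-.028,-.021,.055])
print('tip in bore frame mm',(RH.T@(t-b)*1000).round(1))
f=onz('top',T(401,352),.069);r=onz('top',T(535,358),.069);print('tab front/rear y',(RH.T@(f-b)*1000).round(1),(RH.T@(r-b)*1000).round(1))
cv2.imwrite('pics/topF.png',bot.read_camera('top')[:,:,::-1])"
```

```text
tip in bore frame mm [ 0.4 60.   2. ]
tab front/rear y [-1.  -2.6 14. ] [ -1.6 -47.3  14. ]
```

View pics/topF.png

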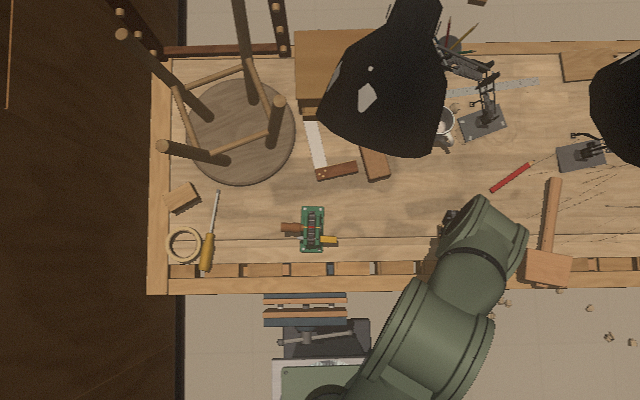

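Emit:
jog_arm:
  motion:
    - {"delta_pos": [4, 0, 0], "twist": [0, 0, 0], "claw": -1}
    - {"delta_pos": [4, 0.1, 0], "twist": [0, 0, 0], "claw": -1}
    - {"delta_pos": [4, 0.1, 0], "twist": [0, 0, 0], "claw": -1}
    - {"delta_pos": [4, 0.1, 0], "twist": [0, 0, 0], "claw": -1}
    - {"delta_pos": [3, 0, 2], "twist": [0, 0, 0], "claw": -1}
    - {"delta_pos": [0, 0, 4], "twist": [0, 0, 0], "claw": -1}
    - {"delta_pos": [0, 0, 4], "twist": [0, 0, 0], "claw": -1}
    - {"delta_pos": [0, 0, 0], "twist": [0, 0, 0], "claw": -1}
  squeeze: 30

```text
time_s: 26.35
eef_pos: [0.4687, -0.0678, 0.0987]
orientation: [3.134, -0.003, 1.528]
ft_force: [-0.1, -0.1, 0.6]
gripper_width: -0.0001
```

```bash
python3 -c "
from h import *
go([.4688,-.075,.05],1.51)"
```

```text
t 26.35 pos [ 0.4687 -0.0678  0.0987] rpy [ 3.1341e+00 -2.7000e-03  1.5281e+00] w -0.0001 F [-0.1 -0.1  0.6]
delta tool cm [-0.73  0.    4.86]
twist deg [ 0.43 -0.16  1.04]
```

Emit:
jog_arm:
  motion:
    - {"delta_pos": [-0.7, 0, 0], "twist": [0.4, -0.1, 1], "claw": -1}
    - {"delta_pos": [0, 0, 2.5], "twist": [0, 0, 0], "claw": -1}
    - {"delta_pos": [0, 0, 1.8], "twist": [0, 0, 0], "claw": -1}
    - {"delta_pos": [0, 0, 0], "twist": [0, 0, 0], "claw": -1}
    - {"delta_pos": [0.8, 0, 0], "twist": [0, 0, 0], "claw": -1}
    - {"delta_pos": [0.8, 0, 0], "twist": [0, 0, 0], "claw": -1}
    - {"delta_pos": [0, 0, 0], "twist": [0, 0, 0], "claw": -1}

```text
time_s: 27.05
eef_pos: [0.4733, -0.0586, 0.0655]
orientation: [3.132, -0.0, 1.508]
ft_force: [0.7, -0.1, -0.9]
gripper_width: 0.0003
```

```bash
python3 -c "
from h import *
go([.4700,-.037,.05],1.51)
crop('side',260,140,110,120,5,'p15.png')"
```

```text
t 27.05 pos [ 0.4733 -0.0586  0.0655] rpy [ 3.1323e+00 -2.0000e-04  1.5075e+00] w 0.0003 F [ 0.7 -0.1 -0.9]
delta tool cm [ 2.13 -0.48  1.54]
twist deg [ 0.53 -0.01 -0.14]
```

View pics/p15.png

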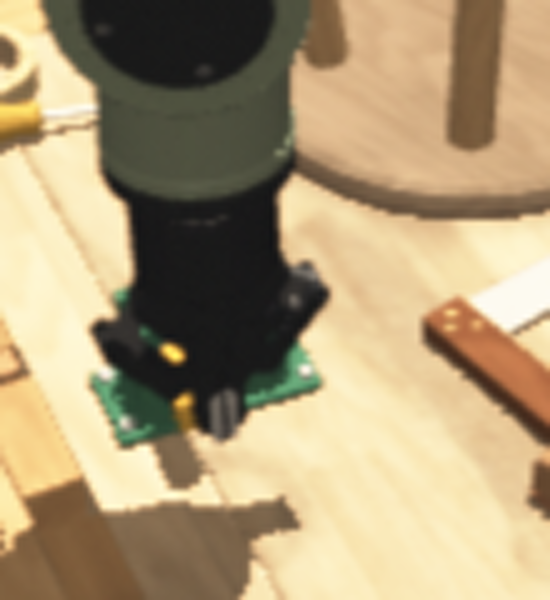

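Emit:
jog_arm:
  motion:
    - {"delta_pos": [0, -0.3, 0.8], "twist": [0.5, 0, -0.1], "claw": -1}
    - {"delta_pos": [0, 0, 0.6], "twist": [0, 0, 0], "claw": -1}
    - {"delta_pos": [0, 0, 0], "twist": [0, 0, 0], "claw": -1}
    - {"delta_pos": [0.6, 0, 0], "twist": [0, 0, 0], "claw": -1}
    - {"delta_pos": [0.5, 0, 0], "twist": [0, 0, 0], "claw": -1}

```text
time_s: 27.6
eef_pos: [0.4707, -0.0482, 0.0506]
orientation: [3.142, 0.001, 1.508]
ft_force: [-0.2, 0.1, -0.2]
gripper_width: -0.0001
```

Emit:
jog_arm:
  motion:
    - {"delta_pos": [0.3, 0, 0], "twist": [0, 0, 0], "claw": -1}
    - {"delta_pos": [0.3, 0, 0], "twist": [0, 0, 0], "claw": -1}

```text
time_s: 27.8
eef_pos: [0.4712, -0.0411, 0.0507]
orientation: [3.141, 0.0, 1.508]
ft_force: [-0.6, 0.8, -0.2]
gripper_width: -0.0
```

Emit:
jog_arm:
  motion:
    - {"delta_pos": [0.2, 0, 0], "twist": [0, 0, 0], "claw": -1}
    - {"delta_pos": [0.2, 0, 0], "twist": [0, 0, 0], "claw": -1}

```text
time_s: 28.0
eef_pos: [0.4719, -0.038, 0.051]
orientation: [3.14, 0.003, 1.507]
ft_force: [-1.2, -19.9, 8.4]
gripper_width: 0.0003
```

Emit:
jog_arm:
  motion:
    - {"delta_pos": [0.1, 0, 0], "twist": [0, 0, 0], "claw": -1}
    - {"delta_pos": [0, 0, 0], "twist": [0, 0, 0], "claw": -1}
    - {"delta_pos": [-1, 0, 0], "twist": [0, 0, 0], "claw": -1}
    - {"delta_pos": [-2, 0, 0], "twist": [0, 0, 0], "claw": -1}
    - {"delta_pos": [-2, 0, -2], "twist": [0, 0, 0], "claw": -1}
    - {"delta_pos": [-2, 0, -4], "twist": [0, 0, 0], "claw": -1}
    - {"delta_pos": [-3, 0, -4], "twist": [0, 0, 0], "claw": -1}

```text
time_s: 28.7
eef_pos: [0.4634, -0.1398, 0.1509]
orientation: [-3.137, 0.003, 1.51]
ft_force: [0.8, -0.2, -0.6]
gripper_width: 0.0001
```

Emit:
jog_arm:
  motion:
    - {"delta_pos": [-4, 0, -2], "twist": [0, 0, 0], "claw": -1}
    - {"delta_pos": [-4, 0, 0], "twist": [0, 0, 0], "claw": -1}
    - {"delta_pos": [-4, 0, 0], "twist": [0, 0, 0], "claw": -1}
    - {"delta_pos": [-4, 0, 0], "twist": [0, 0, 0], "claw": -1}
    - {"delta_pos": [0, 0, 0], "twist": [0, 0, 0], "claw": -1}
    - {"delta_pos": [0, 0, 0], "twist": [0, 0, 0], "claw": -1}

```text
time_s: 29.3
eef_pos: [0.4504, -0.3139, 0.1783]
orientation: [3.14, 0.008, 1.505]
ft_force: [0.6, 0.4, 0.0]
gripper_width: 0.0002
```

```bash
python3 -c "
from h import *
chk()
crop('side',260,160,80,80,8,'p16.png');crop('top',270,195,80,60,8,'t16.png')"
```

```text
line dx mm -4.77
t 29.3 pos [ 0.4504 -0.3139  0.1783] rpy [3.1399 0.0085 1.5048] w 0.0002 F [0.6 0.4 0. ]
delta tool cm [31.19  0.3  12.94]
twist deg [ 0.09  0.49 -0.3 ]
torque [ 0.03  0.02 -0.01]
```

View pics/p16.png

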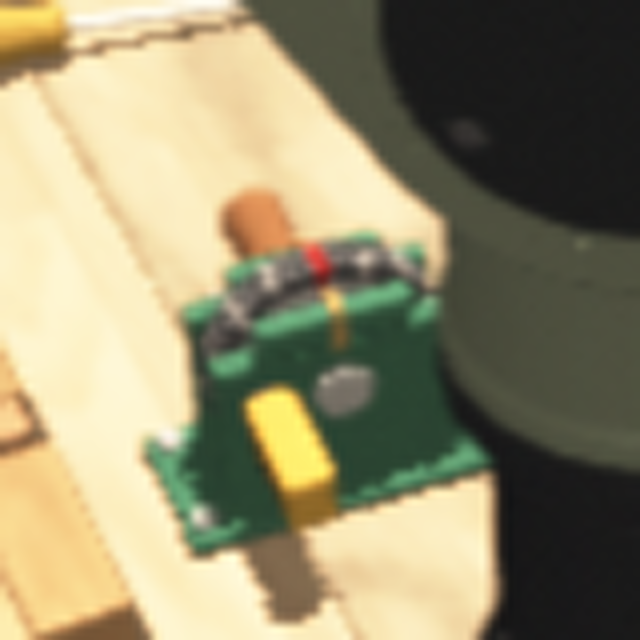

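View pics/t16.png

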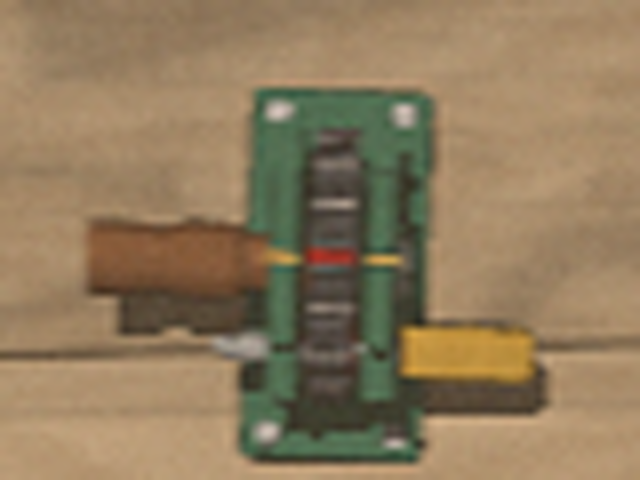

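```bash
python3 -c "
from station import bot
print(bot.close_job())"
```

```text
the job is handed in; nothing more can be done
None
```

I rolled the wheel five clicks by pinching its rim, until the red mark stood at the brass pointers and the red-ringed hole showed in the cheek. I then took the pin from its holder by the shank, laid it on the bench and took it by the tab. It went home through all three holes with no side force until the shoulder met the cheek (about 18 N). I let go, gave the tab one firm push with shut fingers (about 20 N), backed away and handed in at 29.3 s.

**Last checks:**
- **Wheel:** in both final pictures the red mark is at the pointers.
- **Pin:** before the extra push, the top camera put the tip about 60 mm past the near hole's mouth and within 1 mm of the hole's axis in x. After it, I only looked at the pictures: the tab sits against the cheek and the tip sticks out on the far side.
- **Robot:** it touches nothing, and the force reading is near zero.
- **Bystanders:** all except the cork sanding block look unmoved in the full top picture, taken before the extra push. The block is partly hidden under the lamp in the top views, and I made no late check of it.

**What disagreed:**
- The camera's 60 mm is about 2 mm short of the nominal 62 mm. That is within calibration error, and why I added the extra push.
- The top camera and the arm's own position differed by up to 3 mm in x at the pin tip. I aimed a little under 1 mm off the camera's line, towards the arm's own figure, and the pin met no resistance.

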